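# Fill the roast sample tube to its line and cap it

## Task

Stack sample tins inside the clear storage tube until the top of the stack is level with the black line, counting a tin that may already be in it, then turn the wooden cap over and put it open side down over the tube so that it sits level and fully down on the rim. Leave the spare tins on the worktop, and do not disturb the small mug, the timer or the spoon.

Things in the scene. Friction and masses are not known exactly. Their poses are not given: they have to be found in the camera images.
- tube: clear upright storage tube, open at the top, fixed on a 90 x 90 x 8 mm plywood foot. Bore 46 mm, outside diameter 51 mm, 2.5 mm wall. Origin at the centre of the foot's underside, z up along the tube's axis; inner floor at 8 mm, rim at 164 mm. It may already hold one tin, lying flat on its floor.
- tube_line (a point): the fill line, a thin black ring round the tube 152 mm above the worktop (144 mm above the tube's inner floor, six tins high); the point is on the tube's axis
- tube_rim (a point): centre of the tube's open mouth, 164 mm above the worktop
- cap: loose square wooden cap, 65 x 65 mm and 50 mm high outside, 90 g; walls 3.5 mm, closed end 5 mm thick, square cavity 58 x 58 mm and 45 mm deep. Origin at the centre of the outer face of its closed end; its z axis points from there to the open side; x and y are normal to its side walls. It starts standing on its closed end, open side up (z up). Turned over and put on the tube, its closed end rests on the tube's rim with the origin 169 mm above the worktop.
- mug: small white ceramic espresso mug, 64 mm wide, 60 mm high, with a handle; a bystander. Origin at the centre of its underside
- timer: grey desk timer, 50 x 75 x 22 mm, a bystander. Origin at the centre of its underside
- scoop: wooden coffee spoon about 190 mm long lying flat, a bystander. Origin near its middle
- tin1: flat round metal sample tin with a lid, 40 mm diameter, 24 mm high, about 30 g; origin at its centre, z along its axis. All tins are alike; stands loose on the worktop at the start. May be absent.
- tin2: flat round metal sample tin with a lid, 40 mm diameter, 24 mm high, about 30 g; origin at its centre, z along its axis. All tins are alike; stands loose on the worktop at the start. May be absent.
- tin3: flat round metal sample tin with a lid, 40 mm diameter, 24 mm high, about 30 g; origin at its centre, z along its axis. All tins are alike; stands loose on the worktop at the start. May be absent.
- tin4: flat round metal sample tin with a lid, 40 mm diameter, 24 mm high, about 30 g; origin at its centre, z along its axis. All tins are alike; stands loose on the worktop at the start. May be absent.
- tin5: flat round metal sample tin with a lid, 40 mm diameter, 24 mm high, about 30 g; origin at its centre, z along its axis. All tins are alike; stands loose on the worktop at the start. May be absent.
- tin6: flat round metal sample tin with a lid, 40 mm diameter, 24 mm high, about 30 g; origin at its centre, z along its axis. All tins are alike; stands loose on the worktop at the start. May be absent.
- tin7: flat round metal sample tin with a lid, 40 mm diameter, 24 mm high, about 30 g; origin at its centre, z along its axis. All tins are alike; stands loose on the worktop at the start. May be absent.
- tin8: flat round metal sample tin with a lid, 40 mm diameter, 24 mm high, about 30 g; origin at its centre, z along its axis. All tins are alike; stands loose on the worktop at the start. May be absent.
- tin9: flat round metal sample tin with a lid, 40 mm diameter, 24 mm high, about 30 g; origin at its centre, z along its axis. All tins are alike; already inside the tube at the start. May be absent.
Not all that is in view belongs to the job. Leave any green look-alike of the tin2 alone. What is shaped like the tin7 but blue is not meant.

How it is judged:
On the way, in this order (a step that is already met when the one before it is completed fails the run):
1. the tins in the tube reach the line, and no tin is stacked above it (((horizontal distance between tin1 and tube below 0.008 m and z of tin1 in the frame of tube between 0.135 and 0.145 m and linear speed of tin1 below 0.03 m/s) or (horizontal distance between tin2 and tube below 0.008 m and z of tin2 in the frame of tube between 0.135 and 0.145 m and linear speed of tin2 below 0.03 m/s) or (horizontal distance between tin3 and tube below 0.008 m and z of tin3 in the frame of tube between 0.135 and 0.145 m and linear speed of tin3 below 0.03 m/s) or (horizontal distance between tin4 and tube below 0.008 m and z of tin4 in the frame of tube between 0.135 and 0.145 m and linear speed of tin4 below 0.03 m/s) or (horizontal distance between tin5 and tube below 0.008 m and z of tin5 in the frame of tube between 0.135 and 0.145 m and linear speed of tin5 below 0.03 m/s) or (horizontal distance between tin6 and tube below 0.008 m and z of tin6 in the frame of tube between 0.135 and 0.145 m and linear speed of tin6 below 0.03 m/s) or (horizontal distance between tin7 and tube below 0.008 m and z of tin7 in the frame of tube between 0.135 and 0.145 m and linear speed of tin7 below 0.03 m/s) or (horizontal distance between tin8 and tube below 0.008 m and z of tin8 in the frame of tube between 0.135 and 0.145 m and linear speed of tin8 below 0.03 m/s) or (horizontal distance between tin9 and tube below 0.008 m and z of tin9 in the frame of tube between 0.135 and 0.145 m and linear speed of tin9 below 0.03 m/s)) and (horizontal distance between tin1 and tube above 0.03 m or z of tin1 in the frame of tube below 0.145 m) and (horizontal distance between tin2 and tube above 0.03 m or z of tin2 in the frame of tube below 0.145 m) and (horizontal distance between tin3 and tube above 0.03 m or z of tin3 in the frame of tube below 0.145 m) and (horizontal distance between tin4 and tube above 0.03 m or z of tin4 in the frame of tube below 0.145 m) and (horizontal distance between tin5 and tube above 0.03 m or z of tin5 in the frame of tube below 0.145 m) and (horizontal distance between tin6 and tube above 0.03 m or z of tin6 in the frame of tube below 0.145 m) and (horizontal distance between tin7 and tube above 0.03 m or z of tin7 in the frame of tube below 0.145 m) and (horizontal distance between tin8 and tube above 0.03 m or z of tin8 in the frame of tube below 0.145 m) and (horizontal distance between tin9 and tube above 0.03 m or z of tin9 in the frame of tube below 0.145 m)), for 0.3 s.
2. the cap is upside down on the tube, fully down on the rim (horizontal distance between cap and tube below 0.008 m and angle between cap's own z axis and vertical above 3.04 rad and z of cap in the frame of tube between 0.164 and 0.173 m and linear speed of cap below 0.02 m/s), for 0.3 s.
At the end, for the whole second after the job is handed in: Six tins flat in the tube, top level with the line within 5 mm, none above it; all other tins on the worktop; cap open side down on the tube, upright within 0.1 rad, centred within 8 mm, its closed end on the rim (origin 164 to 173 mm high); all at rest (all of step 2 and ((horizontal distance between tin1 and tube below 0.008 m and z of tin1 in the frame of tube between 0.135 and 0.145 m and linear speed of tin1 below 0.03 m/s) or (horizontal distance between tin2 and tube below 0.008 m and z of tin2 in the frame of tube between 0.135 and 0.145 m and linear speed of tin2 below 0.03 m/s) or (horizontal distance between tin3 and tube below 0.008 m and z of tin3 in the frame of tube between 0.135 and 0.145 m and linear speed of tin3 below 0.03 m/s) or (horizontal distance between tin4 and tube below 0.008 m and z of tin4 in the frame of tube between 0.135 and 0.145 m and linear speed of tin4 below 0.03 m/s) or (horizontal distance between tin5 and tube below 0.008 m and z of tin5 in the frame of tube between 0.135 and 0.145 m and linear speed of tin5 below 0.03 m/s) or (horizontal distance between tin6 and tube below 0.008 m and z of tin6 in the frame of tube between 0.135 and 0.145 m and linear speed of tin6 below 0.03 m/s) or (horizontal distance between tin7 and tube below 0.008 m and z of tin7 in the frame of tube between 0.135 and 0.145 m and linear speed of tin7 below 0.03 m/s) or (horizontal distance between tin8 and tube below 0.008 m and z of tin8 in the frame of tube between 0.135 and 0.145 m and linear speed of tin8 below 0.03 m/s) or (horizontal distance between tin9 and tube below 0.008 m and z of tin9 in the frame of tube between 0.135 and 0.145 m and linear speed of tin9 below 0.03 m/s)) and ((horizontal distance between tin1 and tube below 0.008 m and z of tin1 in the frame of tube below 0.145 m) or (horizontal distance between tin1 and tube above 0.03 m and height (world z) of tin1 between 0 and 0.035 m)) and ((horizontal distance between tin2 and tube below 0.008 m and z of tin2 in the frame of tube below 0.145 m) or (horizontal distance between tin2 and tube above 0.03 m and height (world z) of tin2 between 0 and 0.035 m)) and ((horizontal distance between tin3 and tube below 0.008 m and z of tin3 in the frame of tube below 0.145 m) or (horizontal distance between tin3 and tube above 0.03 m and height (world z) of tin3 between 0 and 0.035 m)) and ((horizontal distance between tin4 and tube below 0.008 m and z of tin4 in the frame of tube below 0.145 m) or (horizontal distance between tin4 and tube above 0.03 m and height (world z) of tin4 between 0 and 0.035 m)) and ((horizontal distance between tin5 and tube below 0.008 m and z of tin5 in the frame of tube below 0.145 m) or (horizontal distance between tin5 and tube above 0.03 m and height (world z) of tin5 between 0 and 0.035 m)) and ((horizontal distance between tin6 and tube below 0.008 m and z of tin6 in the frame of tube below 0.145 m) or (horizontal distance between tin6 and tube above 0.03 m and height (world z) of tin6 between 0 and 0.035 m)) and ((horizontal distance between tin7 and tube below 0.008 m and z of tin7 in the frame of tube below 0.145 m) or (horizontal distance between tin7 and tube above 0.03 m and height (world z) of tin7 between 0 and 0.035 m)) and ((horizontal distance between tin8 and tube below 0.008 m and z of tin8 in the frame of tube below 0.145 m) or (horizontal distance between tin8 and tube above 0.03 m and height (world z) of tin8 between 0 and 0.035 m)) and ((horizontal distance between tin9 and tube below 0.008 m and z of tin9 in the frame of tube below 0.145 m) or (horizontal distance between tin9 and tube above 0.03 m and height (world z) of tin9 between 0 and 0.035 m))); the robot touches nothing.
It fails at once if the mug is pushed more than 3 cm (distance of mug from where it was at the start of the episode above 0.03 m).
It fails at once if the timer is pushed more than 3 cm (distance of timer from where it was at the start of the episode above 0.03 m).
It fails at once if the scoop is pushed more than 3 cm (distance of scoop from where it was at the start of the episode above 0.03 m).
Of tin1, tin2, tin3, tin4, tin5, tin6, tin7, tin8, tin9 only 7 to 9 are there at a start; the rules pass over those that are not, and their reading is None.
At some moment in a run one of cap, tin1, tin2, tin3, tin4, tin5, tin6, tin7, tin8 may be knocked a few centimetres aside while the robot is not near it.
Once in a run the grip may slacken for a moment while it holds something.
It also fails if it takes over 210 s, if anything falls off the work surface, if the arm or the gripper's body presses on something with over 40 N, if the wrist force passes 120 N, or if a joint passes its speed limit or range.

## Robot

A 7-joint arm with a two-finger parallel gripper is mounted at the origin on the work surface. World frame = base frame: x ahead of the robot, y to its left, z up, the work surface at z = 0. Lengths are in m, angles in rad, forces in N, time in s.
With the tool pointing down it reaches from about 0.4 to 0.875 m from the base axis. Payload 6.5 kg.
Tool frame: the origin (TCP) lies midway between the tips of the shut fingers; the grasp point (between the pads) lies 19 mm behind it; z points along the fingers, y is the direction in which the jaws open and shut (so a half turn about z gives the same grasp; the last joint's range is limited). The gripper opens to 88 mm and grips with 3 to 60 N. Pads are 18 mm wide; open, the fingers measure 123 mm over their backs; the gripper's body (75 mm by 187 mm) begins 45 mm behind the grasp point.
Start: joints at [1.041, 0.536, -0.004, 1.538, 0.003, 1.067, -0.071], TCP at [0.291, -0.581, 0.217] pointing down, gripper open.
Joint ranges: [-2.7, 2.7], [-0.37, 2.16], [-1.27, 1.26], [0.24, 2.4], [-1.31, 4.45], [0.19, 1.91], [-2.76, 2.76]. Speed limits (rad/s): [2.39, 2.39, 3.14, 3.14, 3.14, 3.14, 3.14].

## Interface

Orientations are given as a 3x3 rotation matrix whose columns are the frame's x, y, z axes.
In Python, from plant import observe, read_camera, calibration, close_job gives the robot as it stands.
- The arm moves only by the tool drive_tool, never from a script. Its argument "series" is a list of rows, each an object of numbers: "tx", "ty", "tz": the shift along the tool's x, y, z in m; "rx", "ry", "rz": the turn, a rotation vector about the tool's x, y, z in degrees. In form: [{"tx": .., "ty": .., "tz": .., "rx": .., "ry": .., "rz": ..}, ...]. A call has 1 to 5 rows; each row shifts and turns the commanded pose from where the row before left it, along the tool's axes as they then stand; what a row does not reach is not made up. A row lasts 1/8 s, in which the tool goes at most 62.5 mm and 10.7 degrees, less where a joint would pass 70% of its speed; a pose out of reach is approached as far as the arm can. A call is refused whole if a number of a shift passes 0.0625 or a number of a turn 10.7, either way. A call with a gripper value outside its range is refused whole. "hand" is the finger opening in m, from 0 to 0.0881, set as the call begins (left out, the last holds). The fingers move at their own pace and stop on an object; "squeeze" is the grip in N (left out, the last holds). Time passes only in rows, so rows that do not move let the fingers close. It gives the time, the measured TCP pose, the force and the opening at its end, in the units of the state.
- observe(): the state, without advancing time (a new reading comes with each control period).
- read_camera(name): name is "scene" or "top" or "wrist"; returns the picture (480x640x3 uint8, red, green, blue); there is no depth.
- calibration(name): a dict with "K" (3x3 intrinsics, pixels), "rvec" (rotation vector, rad) and "tvec" (3), from world to camera coordinates, as OpenCV has them; the wrist camera has in their place "mount" (4x4, takes a point from camera to tool coordinates, whose origin is the TCP and whose axes are the flange's). Camera axes: x right, y down, z forward; pixel columns grow to the right and rows downward; lengths in m; the calibration is good to about 2 mm. A picture is of the moment at which its call begins: read the wrist's pose just before it. calibration takes no time and is no camera call.
- close_job(): hands the job in, once; it reports no verdict.
The state is a dict: "time_s": time; "q": joint angles; "qvel": joint speeds; "joint_torque": joint torques, N m; "position": TCP position; "eef_rot": TCP orientation; "ft_force": force on the tool from outside, world axes, zero at the start; "torque": the same for the moment, N m; "gripper_width": opening from 0.0 (shut) to 1.0 (fully open).
Only numpy, scipy, OpenCV 4.12 (cv2) and the standard library are available. Lean on these libraries where they do the work, as an engineer would, in place of code of your own. Each camera call takes 0.05 s, during which the arm holds its last target. There are 200 camera calls.

## Working session

There is one attempt and no reset: what is moved stays moved. The work goes in short steps, Python scripts to look and compute and a tool call to move; the robot and the scene stay as the last step left them, time stands still between calls to the robot, and variables do not carry over. Pictures are saved under pics/ and viewed, about 12 in all and at most 16, crops included, and the job is handed in when it is done.

Besides the shell and the picture viewer there is one more tool, called after "Call:" as a command line: name --argument value ..., lists and objects as JSON in quotes. drive_tool: Moves the arm, as the interface text tells. Its arguments: {"type":"object","properties":{"series":{"type":"array","items":{"type":"object","properties":{"tx":{"type":"number"},"ty":{"type":"number"},"tz":{"type":"number"},"rx":{"type":"number"},"ry":{"type":"number"},"rz":{"type":"number"}}}},"hand":{"type":"number"},"squeeze":{"type":"number"}},"required":["series"]}

```bash
ls; mkdir -p pics
python3 - <<'E'
from plant import *
import cv2,numpy as np
s=observe();print(s)
for n in("scene","top","wrist"):
    print(n,calibration(n)); cv2.imwrite(f"pics/{n}0.png",cv2.cvtColor(read_camera(n),cv2.COLOR_RGB2BGR))
E
```

```text
pics
{'time_s': 0.0, 'q': array([ 1.04078051,  0.5371833 , -0.00445523,  1.53885633,  0.00261282,
        1.06728702, -0.0712101 ]), 'qvel': array([ 6.67569348e-04,  2.29907660e-04, -7.57052084e-04,  9.64680085e-05,
        1.26129270e-04,  1.32985431e-03, -1.65373303e-04]), 'joint_torque': array([ 1.45844351e-04, -5.70982611e+01,  9.90947820e-01, -2.51602256e+01,
       -5.62217482e-02,  1.78623945e-02,  1.34913334e-04]), 'position': array([ 0.29048544, -0.580756  ,  0.21593439]), 'eef_rot': array([[ 8.94315084e-01,  4.47436860e-01, -8.86907816e-04],
       [ 4.47437721e-01, -8.94313863e-01,  1.48326908e-03],
       [-1.29504694e-04, -1.72334593e-03, -9.99998507e-01]]), 'ft_force': array([-0.14939861,  0.37494965, -0.86847183]), 'torque': array([ 0.03178597, -0.00202106, -0.04667459]), 'gripper_width': 0.9956592465777487}
scene {'K': array([[503.26786065,   0.        , 314.62373968],
       [  0.        , 503.26786065, 237.75748423],
       [  0.        ,   0.        ,   1.        ]]), 'rvec': array([ 1.3191292 ,  2.1561179 , -0.94068764]), 'tvec': array([ 0.24326948, -0.22040851,  1.60917369])}
top {'K': array([[460.21082697,   0.        , 322.48830416],
       [  0.        , 460.21082697, 247.57166926],
       [  0.        ,   0.        ,   1.        ]]), 'rvec': array([ 2.15929177, -2.10563979,  0.11458422]), 'tvec': array([0.01324406, 0.55664561, 0.92517081])}
wrist {'K': array([[361.95158064,   0.        , 317.88791704],
       [  0.        , 361.95158064, 242.05948465],
       [  0.        ,   0.        ,   1.        ]]), 'mount': array([[-4.48710780e-04, -9.48065434e-01, -3.18075042e-01,
         8.46435029e-02],
       [ 9.99999855e-01, -5.20439948e-04,  1.40534164e-04,
         8.04772533e-04],
       [-2.98774542e-04, -3.18074933e-01,  9.48065529e-01,
        -1.66837315e-01],
       [ 0.00000000e+00,  0.00000000e+00,  0.00000000e+00,
         1.00000000e+00]])}
```

View pics/top0.png

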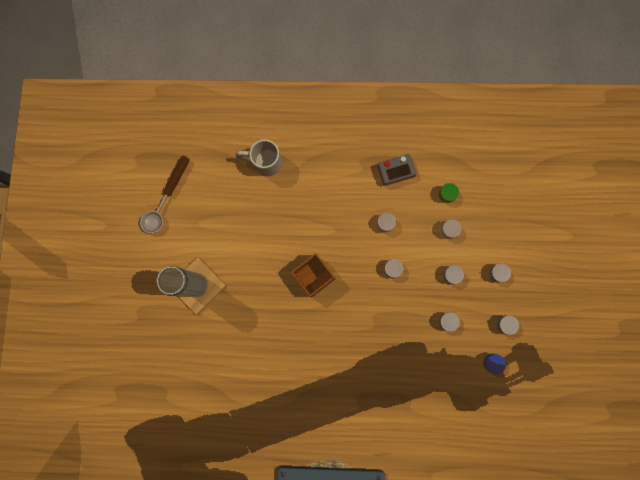

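View pics/scene0.png

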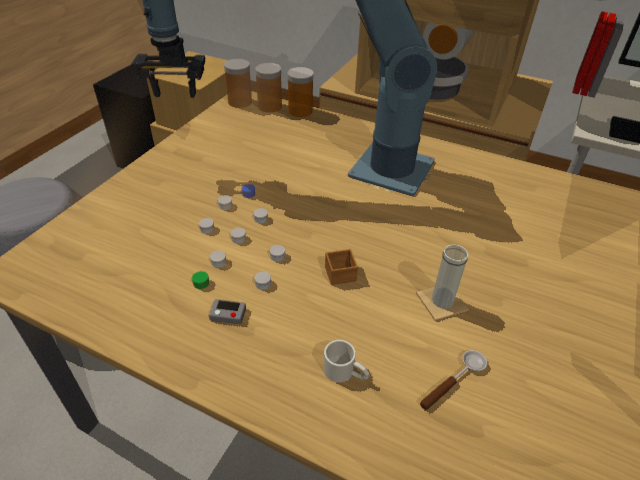

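```bash
cat > h.py <<'E'
from plant import *
import cv2,numpy as np
def ray(K,R,c,uv): # R: cam->world
    return R@np.linalg.inv(K)@np.array([uv[0],uv[1],1.])
def pix2w(name,uv,z,st=None):
    c=calibration(name);K=c["K"]
    if name=="wrist":
        T=np.eye(4);T[:3,:3]=st["eef_rot"];T[:3,3]=st["position"];M=T@c["mount"];R,o=M[:3,:3],M[:3,3]
    else:
        R=cv2.Rodrigues(c["rvec"])[0].T;o=-R@c["tvec"]
    d=ray(K,R,o,uv);return o+d*(z-o[2])/d[2]
def w2pix(name,p,st=None):
    c=calibration(name)
    if name=="wrist":
        T=np.eye(4);T[:3,:3]=st["eef_rot"];T[:3,3]=st["position"];W=np.linalg.inv(T@c["mount"]);q=W[:3,:3]@p+W[:3,3]
    else: q=cv2.Rodrigues(c["rvec"])[0]@p+c["tvec"]
    q=c["K"]@q;return q[:2]/q[2]
def tins(img,name="top",st=None):
    # grey bright round blobs
    hsv=cv2.cvtColor(img,cv2.COLOR_RGB2HSV)
    m=((hsv[...,1]<60)&(hsv[...,2]>105)).astype(np.uint8)
    m=cv2.morphologyEx(m,cv2.MORPH_OPEN,np.ones((3,3)))
    n,l,s,c=cv2.connectedComponentsWithStats(m)
    return [(c[i].round(1),int(s[i,4]),s[i,2:4]) for i in range(1,n) if s[i,4]>100]
E
python3 - <<'E'
from h import *
img=cv2.cvtColor(cv2.imread("pics/top0.png"),cv2.COLOR_BGR2RGB)
for c,a,b in tins(img): print(c,a,b,pix2w("top",c,.024).round(3))
for n,uv,z in[("cap",(313,276),.05),("rim",(173,281),.164),("foot",(196.5,286),.008),("mug",(265,156),.06),("timer",(397,170),.022),("spoon",(151,222),.01),("green",(449,192),.024)]: print(n,pix2w("top",uv,z).round(3))
s=cv2.imread("pics/scene0.png")[235:330,405:500]; s=cv2.resize(s,None,fx=6,fy=6,interpolation=3)
t=cv2.imread("pics/top0.png")[240:330,130:240]; 
cv2.imwrite("pics/a.png",s)
E
```

```text
[294.6  46.1] 12018 [374  74] [1.02  0.104 0.024]
[505.2  63.8] 2182 [84 46] [ 0.981 -0.368  0.024]
[393.2 268.3] 218 [17 17] [ 0.518 -0.122  0.024]
[453.9 274.4] 224 [17 16] [ 0.508 -0.249  0.024]
[500.9 272.9] 212 [17 15] [ 0.513 -0.346  0.024]
[449.3 321.9] 244 [18 17] [ 0.409 -0.238  0.024]
[508.7 324.8] 253 [18 17] [ 0.407 -0.359  0.024]
cap [0.495 0.045 0.05 ]
rim [0.471 0.294 0.164]
foot [0.471 0.298 0.008]
mug [0.746 0.154 0.06 ]
timer [ 0.733 -0.13   0.022]
spoon [0.609 0.408 0.01 ]
green [ 0.685 -0.241  0.024]
```

View pics/a.png

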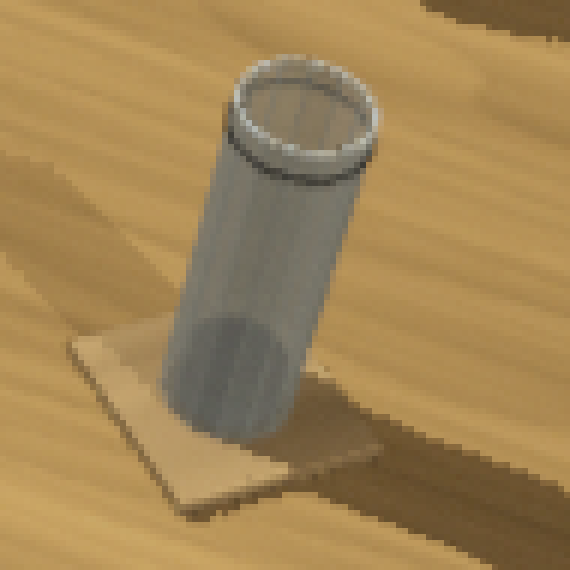

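Call:
drive_tool --series '[{"rz": 8.9}, {"rz": 8.9}, {"rz": 8.8}, {"tx": 0.028, "ty": -0.05, "tz": -0.014}, {"tx": 0.028, "ty": -0.05, "tz": -0.014}]' --hand 0.07 --squeeze 15

```text
validation failed for argument at $.se...
```

Call:
drive_tool --series '[{"tx": 0.028, "ty": -0.05, "tz": -0.014}, {"tx": 0.028, "ty": -0.05, "tz": -0.014}, {"tx": 0.028, "ty": -0.05, "tz": -0.014}, {"tx": 0.028, "ty": -0.05, "tz": -0.014}, {}]'

```text
validation failed for argument at $.se...
```

```bash
cat >> h.py <<'E'
def look(name,f):
    s=observe();i=read_camera(name);cv2.imwrite(f"pics/{f}.png",cv2.cvtColor(i,cv2.COLOR_RGB2BGR));return s,i
E
python3 - <<'E'
from h import *
s,i=look("wrist","w1");print(s["position"],s["eef_rot"].round(4),s["q"],s["gripper_width"])
for c,a,b in tins(i): print(c,a,b,pix2w("wrist",c,.024,s).round(4))
E
```

```text
[ 0.29056511 -0.5809129   0.21616921] [[ 8.943e-01  4.474e-01 -6.000e-04]
 [ 4.474e-01 -8.943e-01  1.100e-03]
 [-1.000e-04 -1.300e-03 -1.000e+00]] [ 1.04081434  0.53699118 -0.00446475  1.53857317  0.00259623  1.06731178
 -0.07117865] 0.9977943662243243
[612.8  59.2] 4313 [77 99] [ 0.531  -0.7562  0.024 ]
[620.6 236.2] 4673 [ 46 141] [ 0.4053 -0.8761  0.024 ]
[498.3 295.1] 8231 [132 134] [ 0.2925 -0.8024  0.024 ]
[411.  357.9] 1373 [51 54] [ 0.1795 -0.7591  0.024 ]
```

View pics/w1.png

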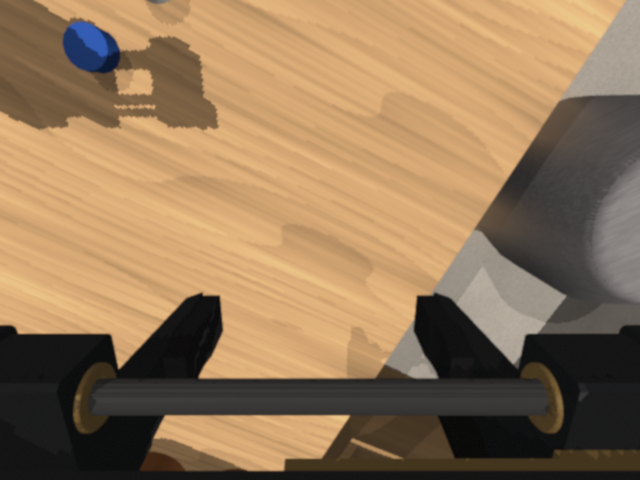

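Call:
drive_tool --series '[{"tx": 0, "ty": 0, "tz": 0, "rx": 0, "ry": 0, "rz": 8.9}, {"tx": 0, "ty": 0, "tz": 0, "rx": 0, "ry": 0, "rz": 8.9}, {"tx": 0, "ty": 0, "tz": 0, "rx": 0, "ry": 0, "rz": 8.8}, {"tx": 0.028, "ty": -0.05, "tz": -0.014, "rx": 0, "ry": 0, "rz": 0}, {"tx": 0.028, "ty": -0.05, "tz": -0.014, "rx": 0, "ry": 0, "rz": 0}]' --hand 0.07 --squeeze 15

```text
time_s: 0.82
position: [0.3471, -0.4802, 0.2447]
eef_rot: [[1.0, -0.002, -0.0], [-0.002, -1.0, 0.0], [-0.0, -0.0, -1.0]]
ft_force: [0.8, 0.2, 0.1]
gripper_width: 0.795
```

Call:
drive_tool --series '[{"tx": 0.028, "ty": -0.05, "tz": -0.014, "rx": 0, "ry": 0, "rz": 0}, {"tx": 0.028, "ty": -0.05, "tz": -0.014, "rx": 0, "ry": 0, "rz": 0}, {"tx": 0.028, "ty": -0.05, "tz": -0.014, "rx": 0, "ry": 0, "rz": 0}, {"tx": 0.028, "ty": -0.05, "tz": -0.014, "rx": 0, "ry": 0, "rz": 0}, {"tx": 0, "ty": 0, "tz": 0, "rx": 0, "ry": 0, "rz": 0}]'

```text
time_s: 1.45
position: [0.4622, -0.2766, 0.3019]
eef_rot: [[1.0, 0.008, 0.003], [0.008, -1.0, 0.001], [0.003, -0.001, -1.0]]
ft_force: [-0.8, -1.1, -0.7]
gripper_width: 0.796
```

Run:
```python
from h import *
s,i=look("wrist","w2");print(s["position"],s["eef_rot"].round(4),s["q"],s["gripper_width"])
for c,a,b in tins(i): print(c,a,b,pix2w("wrist",c,.024,s).round(4))
```

```text
[ 0.4621949 -0.2765795  0.301918 ] [[ 1.      0.0084  0.003 ]
 [ 0.0084 -1.      0.0011]
 [ 0.003  -0.001  -1.    ]] [ 0.47708695  0.26077687 -0.02427306  1.7348738   0.0044076   1.14381156
 -1.11058166] 0.7964173110012318
[168.2  51.4] 1273 [42 40] [ 0.619  -0.1099  0.024 ]
[291.   63.5] 1106 [35 40] [ 0.6079 -0.2452  0.024 ]
[191.5 143.4] 997 [37 34] [ 0.521  -0.1256  0.024 ]
[376.3 148.1] 852 [33 33] [ 0.5174 -0.3455  0.024 ]
[295.5 153.2] 861 [32 33] [ 0.5107 -0.2491  0.024 ]
[288.6 230.7] 744 [31 29] [ 0.4138 -0.2391  0.024 ]
[381.6 233.9] 712 [30 29] [ 0.4105 -0.3586  0.024 ]
[200.5 442.4] 1299 [34 53] [ 0.0619 -0.093   0.024 ]
```

View pics/w2.png

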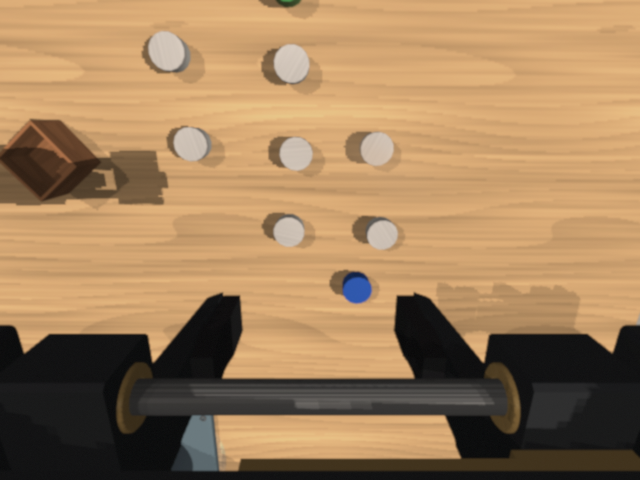

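Call:
drive_tool --series '[{"tx": 0.024, "ty": -0.014, "tz": 0.05, "rx": 0, "ry": 0, "rz": 0}, {"tx": 0.024, "ty": -0.014, "tz": 0.05, "rx": 0, "ry": 0, "rz": 0}, {"tx": 0, "ty": 0, "tz": 0.06, "rx": 0, "ry": 0, "rz": 0}, {"tx": 0, "ty": 0, "tz": 0.06, "rx": 0, "ry": 0, "rz": 0}, {"tx": 0, "ty": 0, "tz": 0, "rx": 0, "ry": 0, "rz": 0}]'

```text
time_s: 2.12
position: [0.5022, -0.2533, 0.0766]
eef_rot: [[1.0, -0.002, -0.01], [-0.002, -1.0, 0.003], [-0.01, -0.003, -1.0]]
ft_force: [-0.2, -0.5, 0.4]
gripper_width: 0.796
```

Call:
drive_tool --series '[{"tx": 0, "ty": 0, "tz": 0, "rx": 0, "ry": 0, "rz": 0}, {"tx": 0, "ty": 0, "tz": 0, "rx": 0, "ry": 0, "rz": 0}]'

```text
time_s: 2.38
position: [0.5087, -0.2548, 0.0836]
eef_rot: [[1.0, -0.001, 0.004], [-0.001, -1.0, -0.002], [0.004, 0.002, -1.0]]
ft_force: [0.5, 0.3, 0.3]
gripper_width: 0.795
```

Run:
```python
from h import *
s,i=look("wrist","w3");print(s["position"],s["eef_rot"].round(4),s["q"],s["gripper_width"])
for c,a,b in tins(i): print(c,a,b,pix2w("wrist",c,.024,s).round(4))
```

```text
[ 0.50868279 -0.25479672  0.08362553] [[ 1.     -0.0012  0.0044]
 [-0.0012 -1.     -0.0021]
 [ 0.0044  0.0021 -1.    ]] [ 0.41457944  0.57585713 -0.03896984  1.85374937  0.03317277  0.70775663
 -1.21520571] 0.7954129153056099
[67.6 73.5] 5083 [89 74] [ 0.6196 -0.1121  0.024 ]
[300.   93.5] 3826 [67 72] [ 0.6088 -0.2447  0.024 ]
[117.4 237.5] 2549 [59 56] [ 0.5213 -0.1233  0.024 ]
[453.  240.8] 2732 [61 56] [ 0.5185 -0.3441  0.024 ]
[308.9 250.5] 2607 [58 55] [ 0.5119 -0.249   0.024 ]
[298.5 364.3] 1367 [52 39] [ 0.4222 -0.2404  0.024 ]
[407.3 403.2] 555 [162   4] [ 0.3862 -0.324   0.024 ]
```

View pics/w3.png

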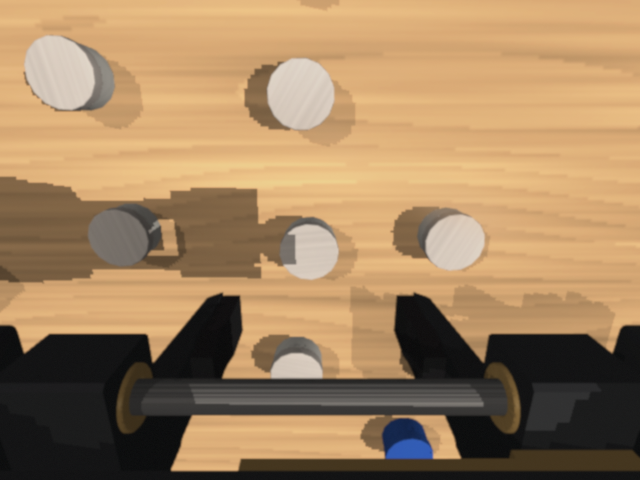

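Call:
drive_tool --series '[{"tx": 0.003, "ty": -0.006, "tz": 0.03, "rx": 0, "ry": 0, "rz": 0}, {"tx": 0, "ty": 0, "tz": 0.025, "rx": 0, "ry": 0, "rz": 0}, {"tx": 0, "ty": 0, "tz": 0.013, "rx": 0, "ry": 0, "rz": 0}, {"tx": 0, "ty": 0, "tz": 0, "rx": 0, "ry": 0, "rz": 0}, {"tx": 0, "ty": 0, "tz": 0, "rx": 0, "ry": 0, "rz": 0}]'

```text
time_s: 3.05
position: [0.5107, -0.248, 0.014]
eef_rot: [[1.0, -0.001, 0.002], [-0.001, -1.0, -0.001], [0.002, 0.001, -1.0]]
ft_force: [0.2, 1.1, -1.0]
gripper_width: 0.792
```

Call:
drive_tool --series '[{"tx": 0, "ty": 0, "tz": 0, "rx": 0, "ry": 0, "rz": 0}, {"tx": 0, "ty": 0, "tz": 0, "rx": 0, "ry": 0, "rz": 0}]'

```text
time_s: 3.3
position: [0.5103, -0.2476, 0.0134]
eef_rot: [[1.0, -0.0, 0.001], [-0.0, -1.0, -0.0], [0.001, 0.0, -1.0]]
ft_force: [0.2, 0.0, -0.5]
gripper_width: 0.795
```

Run:
```python
from h import *
s,i=look("wrist","w4");print(s["position"],s["eef_rot"].round(4),s["q"],s["gripper_width"])
for c,a,b in tins(i): print(c,a,b,pix2w("wrist",c,.024,s).round(4))
```

```text
[ 0.51029565 -0.24763155  0.01337431] [[ 1.e+00 -5.e-04  9.e-04]
 [-5.e-04 -1.e+00 -4.e-04]
 [ 9.e-04  4.e-04 -1.e+00]] [ 0.39917071  0.69152617 -0.03547086  1.87116252  0.0414633   0.57864666
 -1.23414784] 0.795286684041777
[20.6 64.8] 3336 [49 90] [ 0.616  -0.1315  0.024 ]
[310.3  84. ] 8154 [ 98 105] [ 0.6089 -0.2447  0.024 ]
[518.8 286.1] 5352 [87 86] [ 0.5206 -0.343   0.024 ]
[ 56.3 284.5] 4706 [83 74] [ 0.5216 -0.1237  0.024 ]
[319.9 289.6] 2486 [80 46] [ 0.5189 -0.2486  0.024 ]
[385.8 403.6] 1458 [198  10] [ 0.4515 -0.2839  0.024 ]
[306.2 442.7] 1950 [67 43] [ 0.4245 -0.241   0.024 ]
```

Call:
drive_tool --series '[{"tx": 0.001, "ty": 0, "tz": 0.002, "rx": 0, "ry": 0, "rz": 0}, {"tx": 0, "ty": 0, "tz": 0, "rx": 0, "ry": 0, "rz": 0}, {"tx": 0, "ty": 0, "tz": 0, "rx": 0, "ry": 0, "rz": 0}, {"tx": 0, "ty": 0, "tz": 0, "rx": 0, "ry": 0, "rz": 0}, {"tx": 0, "ty": 0, "tz": 0, "rx": 0, "ry": 0, "rz": 0}]' --hand 0.0 --squeeze 25

```text
time_s: 3.98
position: [0.5109, -0.2474, 0.0108]
eef_rot: [[1.0, -0.0, -0.0], [-0.0, -1.0, 0.0], [-0.0, -0.0, -1.0]]
ft_force: [0.2, 0.3, 0.4]
gripper_width: 0.251
```

Call:
drive_tool --series '[{"tx": 0, "ty": 0, "tz": 0, "rx": 0, "ry": 0, "rz": 0}, {"tx": 0, "ty": 0, "tz": -0.05, "rx": 0, "ry": 0, "rz": 0}, {"tx": 0, "ty": 0, "tz": -0.06, "rx": 0, "ry": 0, "rz": 0}, {"tx": 0, "ty": 0, "tz": -0.06, "rx": 0, "ry": 0, "rz": 0}, {"tx": 0, "ty": 0, "tz": -0.06, "rx": 0, "ry": 0, "rz": 0}]'

```text
time_s: 4.6
position: [0.5106, -0.2473, 0.2429]
eef_rot: [[1.0, -0.0, 0.0], [-0.0, -1.0, -0.0], [0.0, 0.0, -1.0]]
ft_force: [1.1, -0.4, 0.1]
gripper_width: 0.002
```

Call:
drive_tool --series '[{"tx": 0, "ty": 0, "tz": 0, "rx": 0, "ry": 0, "rz": 0}, {"tx": 0, "ty": 0, "tz": 0.05, "rx": 0, "ry": 0, "rz": 0}, {"tx": 0, "ty": 0, "tz": 0.05, "rx": 0, "ry": 0, "rz": 0}, {"tx": 0, "ty": 0, "tz": 0.04, "rx": 0, "ry": 0, "rz": 0}, {"tx": 0, "ty": 0, "tz": 0, "rx": 0, "ry": 0, "rz": 0}]' --hand 0.07

```text
time_s: 5.22
position: [0.5077, -0.246, 0.0973]
eef_rot: [[1.0, -0.0, -0.007], [-0.0, -1.0, 0.003], [-0.007, -0.003, -1.0]]
ft_force: [-0.5, 0.3, 0.3]
gripper_width: 0.551
```

Call:
drive_tool --series '[{"tx": 0, "ty": 0, "tz": 0, "rx": 0, "ry": 0, "rz": 0}, {"tx": 0, "ty": 0, "tz": 0, "rx": 0, "ry": 0, "rz": 0}]'

```text
time_s: 5.48
position: [0.5121, -0.248, 0.1026]
eef_rot: [[1.0, -0.001, 0.003], [-0.001, -1.0, -0.001], [0.003, 0.001, -1.0]]
ft_force: [0.8, 0.2, 0.6]
gripper_width: 0.772
```

Run:
```python
from h import *
s,i=look("wrist","w5");print(s["position"],s["eef_rot"].round(4),s["gripper_width"])
for c,a,b in tins(i): print(c,a,b,pix2w("wrist",c,.024,s).round(4))
```

```text
[ 0.51214981 -0.24798813  0.10255425] [[ 1.0e+00 -5.0e-04  2.8e-03]
 [-5.0e-04 -1.0e+00 -1.2e-03]
 [ 2.8e-03  1.2e-03 -1.0e+00]] 0.771509040088926
[98.4 82.9] 4125 [80 68] [ 0.6197 -0.1113  0.024 ]
[312.2 101.3] 3190 [62 66] [ 0.6088 -0.2446  0.024 ]
[144.2 233.5] 2377 [60 52] [ 0.5215 -0.1249  0.024 ]
[452.7 237.3] 2330 [58 52] [ 0.5183 -0.3441  0.024 ]
[318.8 246. ] 2263 [54 52] [ 0.5119 -0.2487  0.024 ]
[307.3 358.6] 1690 [49 48] [ 0.4166 -0.2395  0.024 ]
[417.5 403.2] 524 [153   4] [ 0.3722 -0.3316  0.024 ]
```

View pics/w5.png

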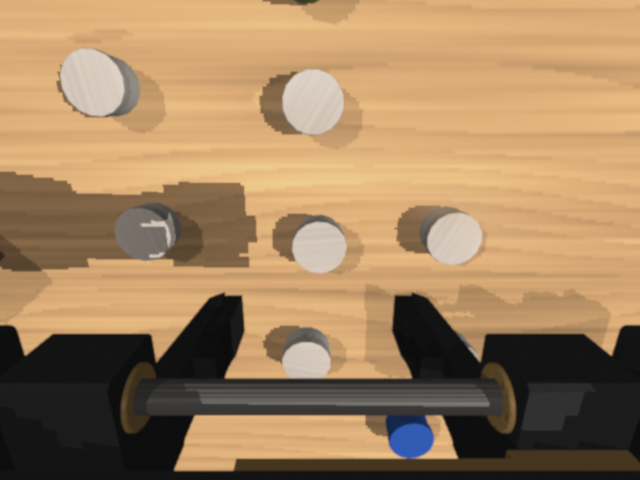

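Call:
drive_tool --series '[{"tx": 0, "ty": 0, "tz": 0.05, "rx": 0, "ry": 0, "rz": 0}, {"tx": 0, "ty": 0, "tz": 0.03, "rx": 0, "ry": 0, "rz": 0}, {"tx": 0, "ty": 0, "tz": 0.017, "rx": 0, "ry": 0, "rz": 0}, {"tx": 0, "ty": 0, "tz": 0, "rx": 0, "ry": 0, "rz": 0}, {"tx": 0, "ty": 0, "tz": 0, "rx": 0, "ry": 0, "rz": 0}]'

```text
time_s: 6.15
position: [0.512, -0.2479, 0.0051]
eef_rot: [[1.0, -0.001, 0.002], [-0.001, -1.0, -0.001], [0.002, 0.001, -1.0]]
ft_force: [-0.9, -0.7, 0.9]
gripper_width: 0.791
```

Call:
drive_tool --series '[{"tx": 0, "ty": 0, "tz": 0, "rx": 0, "ry": 0, "rz": 0}, {"tx": 0, "ty": 0, "tz": 0, "rx": 0, "ry": 0, "rz": 0}, {"tx": 0, "ty": 0, "tz": 0, "rx": 0, "ry": 0, "rz": 0}, {"tx": 0, "ty": 0, "tz": 0, "rx": 0, "ry": 0, "rz": 0}, {"tx": 0, "ty": 0, "tz": 0, "rx": 0, "ry": 0, "rz": 0}]' --hand 0.02

```text
time_s: 6.78
position: [0.5109, -0.2474, 0.0038]
eef_rot: [[1.0, -0.0, -0.0], [-0.0, -1.0, 0.0], [-0.0, -0.0, -1.0]]
ft_force: [-0.4, 0.4, 0.3]
gripper_width: 0.25
```

Call:
drive_tool --series '[{"tx": 0, "ty": 0, "tz": 0, "rx": 0, "ry": 0, "rz": 0}, {"tx": 0, "ty": 0, "tz": 0, "rx": 0, "ry": 0, "rz": 0}]'

```text
time_s: 7.02
position: [0.5109, -0.2474, 0.0038]
eef_rot: [[1.0, -0.0, -0.0], [-0.0, -1.0, 0.0], [-0.0, -0.0, -1.0]]
ft_force: [-0.8, 0.4, -0.5]
gripper_width: 0.231
```

Run:
```python
from h import *
s,i=look("wrist","w6");print(s["position"],s["gripper_width"])
for c,a,b in tins(i): print(c,a,b,pix2w("wrist",c,.024,s).round(4))
print(w2pix("wrist",s["position"],s))
```

```text
[ 0.51088408 -0.24744104  0.00376436] 0.23117822127444973
[13.6 67.2] 2192 [34 87] [ 0.6145 -0.1357  0.024 ]
[310.4  83.3] 9282 [104 113] [ 0.6089 -0.2448  0.024 ]
[528.5 295. ] 6197 [99 91] [ 0.5214 -0.3421  0.024 ]
[ 42.8 294.7] 5208 [87 78] [ 0.5217 -0.1239  0.024 ]
[302.  270.1] 237 [29 22] [ 0.5336 -0.2405  0.024 ]
[320.3 291.8] 1397 [67 36] [ 0.5231 -0.2486  0.024 ]
[317.4 402.7] 385 [41 11] [ 0.4615 -0.2472  0.024 ]
[360.3 399.2] 106 [32  4] [ 0.4637 -0.2686  0.024 ]
[280.9 431. ] 288 [20 27] [ 0.4434 -0.2283  0.024 ]
[312.3 444.9] 1208 [64 41] [ 0.434  -0.2445  0.024 ]
[526.2 432. ] 144 [15 18] [ 0.4426 -0.3554  0.024 ]
[535.2 460. ] 701 [41 23] [ 0.4234 -0.3637  0.024 ]
[317.84394991 295.59326721]
```

View pics/w6.png

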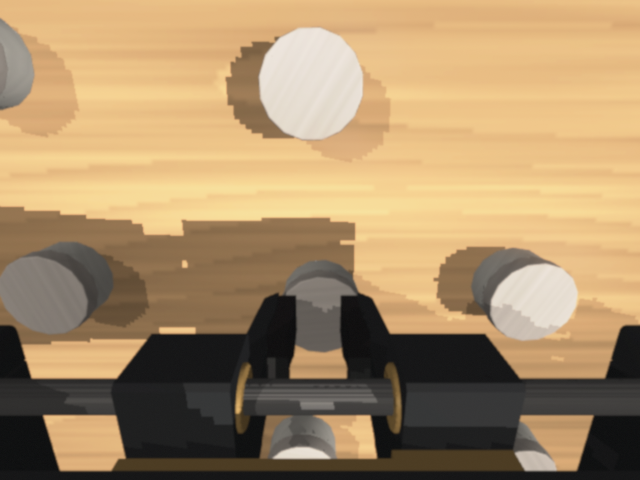

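Call:
drive_tool --series '[{"tx": 0, "ty": 0, "tz": 0, "rx": 0, "ry": 0, "rz": 0}, {"tx": 0, "ty": 0, "tz": 0, "rx": 0, "ry": 0, "rz": 0}, {"tx": 0, "ty": 0, "tz": 0, "rx": 0, "ry": 0, "rz": 0}, {"tx": 0.001, "ty": 0.001, "tz": 0.007, "rx": 0, "ry": 0, "rz": 0}, {"tx": 0, "ty": 0, "tz": 0.005, "rx": 0, "ry": 0, "rz": 0}]' --hand 0.07

```text
time_s: 7.7
position: [0.5118, -0.2484, -0.0088]
eef_rot: [[1.0, -0.0, -0.0], [-0.0, -1.0, 0.0], [-0.0, -0.0, -1.0]]
ft_force: [-0.1, -0.4, 0.1]
gripper_width: 0.77
```

Call:
drive_tool --series '[{"tx": 0, "ty": 0, "tz": 0, "rx": 0, "ry": 0, "rz": 0}, {"tx": 0, "ty": 0, "tz": 0, "rx": 0, "ry": 0, "rz": 0}, {"tx": 0, "ty": 0, "tz": 0, "rx": 0, "ry": 0, "rz": 0}, {"tx": 0, "ty": 0, "tz": 0, "rx": 0, "ry": 0, "rz": 0}, {"tx": 0, "ty": 0, "tz": 0, "rx": 0, "ry": 0, "rz": 0}]' --hand 0.02

```text
time_s: 8.32
position: [0.512, -0.2485, -0.008]
eef_rot: [[1.0, -0.0, 0.0], [-0.0, -1.0, -0.0], [0.0, 0.0, -1.0]]
ft_force: [-0.2, 0.1, 0.5]
gripper_width: 0.443
```

Call:
drive_tool --series '[{"tx": 0, "ty": 0, "tz": 0, "rx": 0, "ry": 0, "rz": 0}, {"tx": 0, "ty": 0, "tz": 0, "rx": 0, "ry": 0, "rz": 0}]'

```text
time_s: 8.57
position: [0.512, -0.2485, -0.008]
eef_rot: [[1.0, -0.0, 0.0], [-0.0, -1.0, -0.0], [0.0, 0.0, -1.0]]
ft_force: [-0.4, -0.3, 1.5]
gripper_width: 0.443
```

Call:
drive_tool --series '[{"tx": 0, "ty": 0, "tz": -0.06, "rx": 0, "ry": 0, "rz": 0}, {"tx": 0, "ty": 0, "tz": -0.06, "rx": 0, "ry": 0, "rz": 0}, {"tx": -0.004, "ty": -0.04, "tz": -0.045, "rx": 0, "ry": 0, "rz": 0}, {"tx": -0.004, "ty": -0.04, "tz": -0.045, "rx": 0, "ry": 0, "rz": 0}, {"tx": -0.005, "ty": -0.06, "tz": -0.005, "rx": 0, "ry": 0, "rz": 0}]'

```text
time_s: 9.2
position: [0.5009, -0.1088, 0.2102]
eef_rot: [[1.0, -0.004, 0.007], [-0.004, -1.0, -0.002], [0.007, 0.002, -1.0]]
ft_force: [0.7, 1.5, -1.8]
gripper_width: 0.447
```

Call:
drive_tool --series '[{"tx": -0.005, "ty": -0.06, "tz": -0.005, "rx": 0, "ry": 0, "rz": 0}, {"tx": -0.005, "ty": -0.06, "tz": 0, "rx": 0, "ry": 0, "rz": 0}, {"tx": -0.005, "ty": -0.06, "tz": 0, "rx": 0, "ry": 0, "rz": 0}, {"tx": -0.005, "ty": -0.06, "tz": 0, "rx": 0, "ry": 0, "rz": 0}, {"tx": -0.004, "ty": -0.05, "tz": 0, "rx": 0, "ry": 0, "rz": 0}]'

```text
time_s: 9.82
position: [0.4744, 0.184, 0.2118]
eef_rot: [[1.0, 0.001, 0.0], [0.001, -1.0, 0.0], [0.0, -0.0, -1.0]]
ft_force: [0.6, 0.8, -0.5]
gripper_width: 0.446
```

Call:
drive_tool --series '[{"tx": 0, "ty": 0, "tz": 0, "rx": 0, "ry": 0, "rz": 0}, {"tx": 0, "ty": 0, "tz": 0, "rx": 0, "ry": 0, "rz": 0}, {"tx": 0, "ty": 0, "tz": 0, "rx": 0, "ry": 0, "rz": 0}]'

```text
time_s: 10.2
position: [0.4754, 0.1798, 0.2117]
eef_rot: [[1.0, -0.003, -0.0], [-0.003, -1.0, -0.001], [-0.0, 0.001, -1.0]]
ft_force: [-0.2, 1.3, -0.6]
gripper_width: 0.443
```

Run:
```python
from h import *
s,i=look("wrist","w7");print(s["position"],s["gripper_width"],s["q"])
```

```text
[0.47536066 0.17983135 0.21167596] 0.44322663806753515 [-0.2583379   0.31405396 -0.23230563  1.90304896  0.08931993  0.93489476
 -2.10664473]
```

View pics/w7.png

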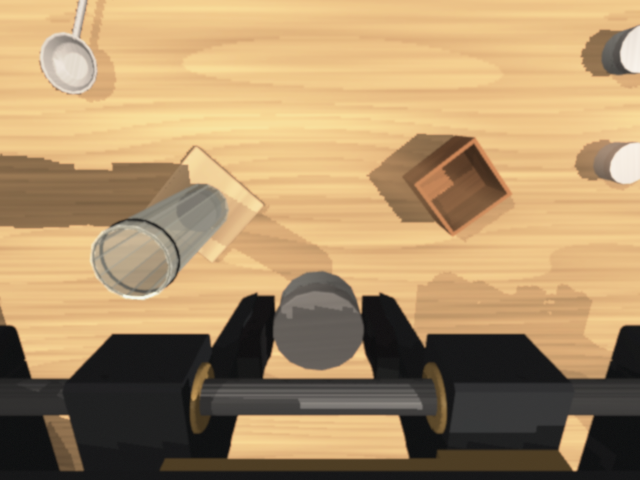

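Run:
```python
from h import *
s=observe()
print("rim",pix2w("wrist",(136,258.5),.164,s).round(4))
print("foot",((pix2w("wrist",(196.5,146),.008,s)+pix2w("wrist",(213,262),.008,s))/2).round(4))
R,p=s["eef_rot"],s["position"]
a=np.linspace(0,2*np.pi,60)
for c in[(0,0)]:
    q=np.array([w2pix("wrist",p+R@np.array([.02*np.cos(t),.02*np.sin(t),-.032]),s) for t in a]);print("tin bbox",q.min(0),q.max(0))
def rimbox(x,y,r=.0255):
    q=np.array([w2pix("wrist",np.array([x+r*np.cos(t),y+r*np.sin(t),.164]),s) for t in a]);return q.min(0).round(1),q.max(0).round(1)
print(rimbox(.471,.295))
# cap rim corners
for uv in[(474,138),(511,190),(455,236),(404,186)]: print(pix2w("wrist",uv,.05,s).round(4))
i=cv2.imread("pics/w7.png");h=cv2.cvtColor(i,cv2.COLOR_BGR2HSV)
cv2.imwrite("pics/b.png",cv2.resize(i[200:400,70:390],None,fx=2.5,fy=2.5,interpolation=3))
```

```text
rim [0.4777 0.2954 0.164 ]
foot [0.475  0.2977 0.008 ]
tin bbox [271.070156   287.41293841] [364.59216304 368.93928927]
(array([ 97.7, 230. ]), array([178.4, 303.7]))
[0.5454 0.0433 0.05  ]
[0.4995 0.0034 0.05  ]
[0.4556 0.0494 0.05  ]
[0.5035 0.1014 0.05  ]
```

View pics/b.png

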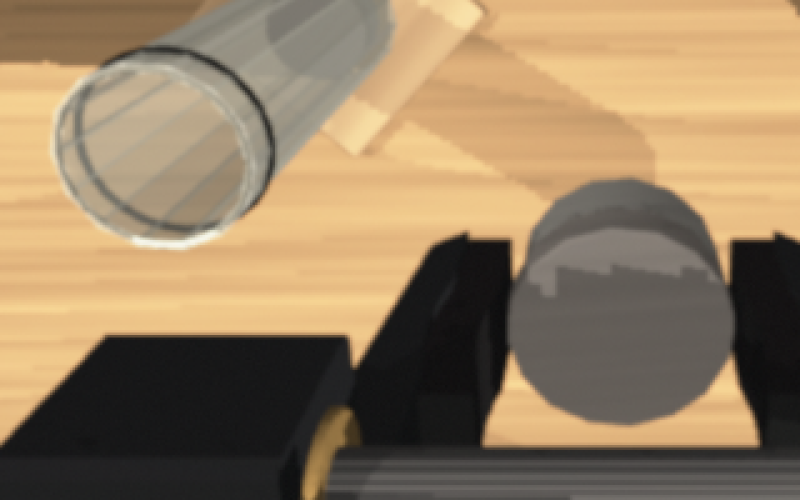

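Call:
drive_tool --series '[{"tx": 0, "ty": -0.05, "tz": 0, "rx": 0, "ry": 0, "rz": 0}, {"tx": 0, "ty": -0.045, "tz": 0, "rx": 0, "ry": 0, "rz": 0}, {"tx": 0, "ty": -0.024, "tz": 0.02, "rx": 0, "ry": 0, "rz": 0}, {"tx": 0, "ty": 0, "tz": 0, "rx": 0, "ry": 0, "rz": 0}, {"tx": 0, "ty": 0, "tz": 0, "rx": 0, "ry": 0, "rz": 0}]'

```text
time_s: 10.88
position: [0.4758, 0.2988, 0.192]
eef_rot: [[1.0, -0.003, 0.0], [-0.003, -1.0, -0.001], [0.0, 0.001, -1.0]]
ft_force: [0.3, 0.3, 0.3]
gripper_width: 0.446
```

Call:
drive_tool --series '[{"tx": 0, "ty": 0, "tz": 0, "rx": 0, "ry": 0, "rz": 0}, {"tx": 0, "ty": 0, "tz": 0, "rx": 0, "ry": 0, "rz": 0}, {"tx": 0, "ty": 0, "tz": 0, "rx": 0, "ry": 0, "rz": 0}, {"tx": 0, "ty": 0, "tz": 0, "rx": 0, "ry": 0, "rz": 0}]'

```text
time_s: 11.38
position: [0.4752, 0.3005, 0.1919]
eef_rot: [[1.0, -0.001, 0.0], [-0.001, -1.0, 0.0], [0.0, -0.0, -1.0]]
ft_force: [-0.6, -0.2, -0.1]
gripper_width: 0.444
```

Call:
drive_tool --series '[{"tx": 0, "ty": 0.002, "tz": 0.015, "rx": 0, "ry": 0, "rz": 0}, {"tx": 0, "ty": 0, "tz": 0.01, "rx": 0, "ry": 0, "rz": 0}, {"tx": 0, "ty": 0, "tz": 0.005, "rx": 0, "ry": 0, "rz": 0}, {"tx": 0, "ty": 0, "tz": 0, "rx": 0, "ry": 0, "rz": 0}, {"tx": 0, "ty": 0, "tz": 0, "rx": 0, "ry": 0, "rz": 0}]'

```text
time_s: 12.0
position: [0.4753, 0.2988, 0.162]
eef_rot: [[1.0, -0.0, 0.0], [-0.0, -1.0, 0.0], [0.0, -0.0, -1.0]]
ft_force: [0.5, 1.0, -0.1]
gripper_width: 0.44
```

Call:
drive_tool --series '[{"tx": 0, "ty": 0, "tz": 0.005, "rx": 0, "ry": 0, "rz": 0}, {"tx": 0, "ty": 0, "tz": 0, "rx": 0, "ry": 0, "rz": 0}, {"tx": 0, "ty": 0, "tz": 0, "rx": 0, "ry": 0, "rz": 0}]'

```text
time_s: 12.38
position: [0.4751, 0.2986, 0.1568]
eef_rot: [[1.0, -0.0, -0.0], [-0.0, -1.0, -0.0], [-0.0, 0.0, -1.0]]
ft_force: [0.1, -0.4, -0.5]
gripper_width: 0.441
```

Run:
```python
from h import *
s,i=look("wrist","w8");print(s["position"],s["ft_force"])
cv2.imwrite("pics/c.png",cv2.resize(cv2.imread("pics/w8.png")[220:420,210:430],None,fx=3,fy=3,interpolation=3))
```

```text
[0.47514575 0.29860323 0.15682747] [ 0.0893504  -0.4413697  -0.47633121]
```

View pics/c.png

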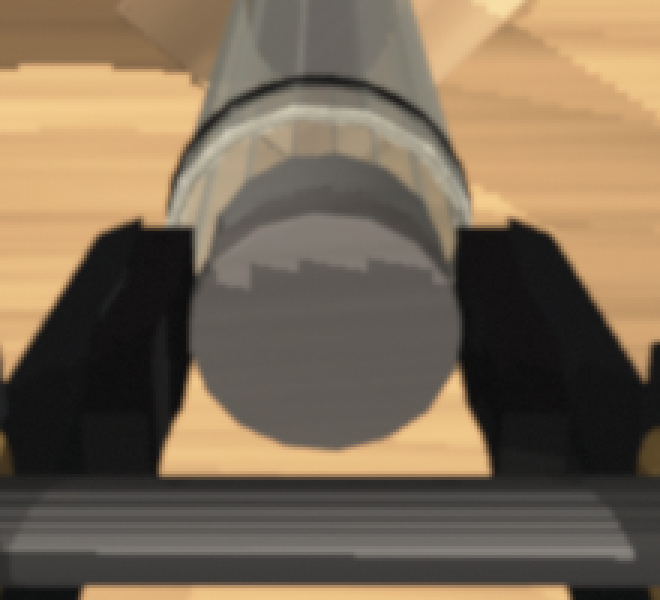

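Run:
```python
from h import *
s=observe();p=s["position"]
for x in(.472,.474,.476): print(x,w2pix("wrist",np.array([x+.0255,p[1],.164]),s),w2pix("wrist",np.array([x+.0255,p[1],.152]),s))
# tin top edges relative: front bottom and back, at tin centre offset e
for e in(-.002,0,.002):print(e,w2pix("wrist",np.array([p[0]+e+.02,p[1],p[2]+.032]),s),w2pix("wrist",np.array([p[0]+e-.02,p[1],p[2]+.032]),s),w2pix("wrist",np.array([p[0]+e+.02,p[1],p[2]+.008]),s))
```

```text
0.472 [317.79433319 259.99734779] [317.80708626 251.32053205]
0.474 [317.7903924  256.04302451] [317.80343629 247.58301429]
0.476 [317.78642214 252.05912333] [317.79976073 243.81929348]
-0.002 [317.77167067 291.81475632] [317.85658431 372.73173322] [317.80178637 269.15365396]
0 [317.76704307 287.40495977] [317.85265691 368.98918588] [317.79788562 265.24573958]
0.002 [317.76237564 282.95722099] [317.8486984  365.21698848] [317.79395579 261.3086864 ]
```

Call:
drive_tool --series '[{"tx": 0.001, "ty": -0.001, "tz": 0, "rx": 0, "ry": 0, "rz": 0}, {"tx": 0, "ty": 0, "tz": 0.004, "rx": 0, "ry": 0, "rz": 0}, {"tx": 0, "ty": 0, "tz": 0.004, "rx": 0, "ry": 0, "rz": 0}, {"tx": 0, "ty": 0, "tz": 0, "rx": 0, "ry": 0, "rz": 0}, {"tx": 0, "ty": 0, "tz": 0, "rx": 0, "ry": 0, "rz": 0}]'

```text
time_s: 13.05
position: [0.4761, 0.2996, 0.1488]
eef_rot: [[1.0, -0.0, -0.0], [-0.0, -1.0, -0.0], [-0.0, 0.0, -1.0]]
ft_force: [0.6, 0.1, 0.2]
gripper_width: 0.442
```

Call:
drive_tool --series '[{"tx": 0, "ty": 0, "tz": 0, "rx": 0, "ry": 0, "rz": 0}]'

```text
time_s: 13.18
position: [0.4762, 0.2996, 0.1489]
eef_rot: [[1.0, -0.0, 0.0], [-0.0, -1.0, 0.0], [0.0, -0.0, -1.0]]
ft_force: [0.1, -0.2, 0.4]
gripper_width: 0.441
```

Call:
drive_tool --series '[{"tx": 0, "ty": 0, "tz": 0, "rx": 0, "ry": 0, "rz": 0}, {"tx": 0, "ty": 0, "tz": 0, "rx": 0, "ry": 0, "rz": 0}, {"tx": 0, "ty": 0, "tz": 0, "rx": 0, "ry": 0, "rz": 0}, {"tx": 0, "ty": 0, "tz": 0, "rx": 0, "ry": 0, "rz": 0}, {"tx": 0, "ty": 0, "tz": -0.03, "rx": 0, "ry": 0, "rz": 0}]' --hand 0.07

```text
time_s: 13.8
position: [0.4747, 0.2985, 0.1773]
eef_rot: [[1.0, -0.0, -0.004], [-0.0, -1.0, -0.003], [-0.004, 0.003, -1.0]]
ft_force: [-0.8, 0.3, 1.1]
gripper_width: 0.794
```

Call:
drive_tool --series '[{"tx": 0, "ty": 0, "tz": -0.06, "rx": 0, "ry": 0, "rz": 0}, {"tx": 0, "ty": 0.06, "tz": 0, "rx": 0, "ry": 0, "rz": 0}, {"tx": 0, "ty": 0.06, "tz": 0, "rx": 0, "ry": 0, "rz": 0}, {"tx": 0, "ty": 0.06, "tz": 0, "rx": 0, "ry": 0, "rz": 0}, {"tx": 0, "ty": 0, "tz": 0, "rx": 0, "ry": 0, "rz": 0}]'

```text
time_s: 14.42
position: [0.4763, 0.1143, 0.2388]
eef_rot: [[1.0, -0.009, -0.0], [-0.009, -1.0, -0.002], [-0.0, 0.002, -1.0]]
ft_force: [-0.1, 0.8, -0.1]
gripper_width: 0.797
```

Call:
drive_tool --series '[{"tx": 0, "ty": 0, "tz": 0, "rx": 0, "ry": 0, "rz": 0}, {"tx": 0, "ty": 0, "tz": 0, "rx": 0, "ry": 0, "rz": 0}]'

```text
time_s: 14.68
position: [0.476, 0.1214, 0.2388]
eef_rot: [[1.0, 0.002, -0.0], [0.002, -1.0, 0.001], [-0.0, -0.001, -1.0]]
ft_force: [0.5, 0.7, 0.1]
gripper_width: 0.795
```

Run:
```python
from h import *
s,i=look("wrist","w9");print(s["position"],s["q"])
look("scene","s9")
a=cv2.resize(cv2.imread("pics/s9.png")[235:330,405:500],(400,400),interpolation=3)
b=cv2.resize(cv2.imread("pics/w9.png"),(533,400))
cv2.imwrite("pics/d.png",np.hstack([a,b[:,:400]]))
for c,a,b in tins(i): print(c,a,b,pix2w("wrist",c,.024,s).round(4))
i=read_camera("top")
for c,a,b in tins(i): print(c,a,b,pix2w("top",c,.024).round(4))
```

```text
[0.47596608 0.12142422 0.23881077] [-0.15941727  0.2494594  -0.21256526  1.91567873  0.06184838  0.98248945
 -1.96837107]
[29.5 60.8] 2599 [54 95] [0.6143 0.3966 0.024 ]
[557.3  55.4] 1524 [43 46] [ 0.6199 -0.105   0.024 ]
[550.9 161.3] 1267 [47 38] [ 0.5214 -0.1193  0.024 ]
[136.4 212.7] 4215 [104  81] [0.4659 0.3182 0.024 ]
[ 75.2 238.6] 1791 [81 69] [0.4362 0.3907 0.024 ]
[626.7 256.9] 770 [32 36] [ 0.4159 -0.2265  0.024 ]
[372.8 404.4] 872 [153   6] [0.2088 0.0492 0.024 ]
[393.6 455. ] 647 [131   5] [0.1219 0.016  0.024 ]
[366.5  37.7] 39903 [568  83] [ 1.0419 -0.059   0.024 ]
[393.4 268.2] 225 [17 17] [ 0.5179 -0.1228  0.024 ]
[501.  272.6] 235 [17 17] [ 0.5141 -0.3466  0.024 ]
[449.4 321.8] 246 [18 17] [ 0.4096 -0.2386  0.024 ]
[508.8 324.8] 256 [18 17] [ 0.4069 -0.3595  0.024 ]
```

View pics/d.png

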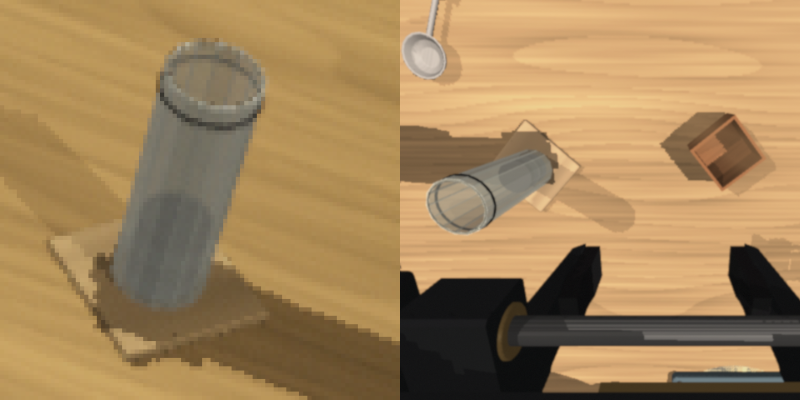

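Call:
drive_tool --series '[{"tx": 0.011, "ty": 0.055, "tz": 0, "rx": 0, "ry": 0, "rz": 0}, {"tx": 0.011, "ty": 0.055, "tz": 0, "rx": 0, "ry": 0, "rz": 0}, {"tx": 0.011, "ty": 0.055, "tz": 0.02, "rx": 0, "ry": 0, "rz": 0}, {"tx": 0.011, "ty": 0.04, "tz": 0.04, "rx": 0, "ry": 0, "rz": 0}, {"tx": 0, "ty": 0.04, "tz": 0.045, "rx": 0, "ry": 0, "rz": 0}]'

```text
time_s: 15.45
position: [0.5217, -0.1263, 0.1332]
eef_rot: [[1.0, 0.001, 0.003], [0.001, -1.0, -0.0], [0.003, 0.0, -1.0]]
ft_force: [0.7, 0.8, 0.2]
gripper_width: 0.795
```

Call:
drive_tool --series '[{"tx": 0, "ty": 0, "tz": 0.05, "rx": 0, "ry": 0, "rz": 0}, {"tx": 0, "ty": 0, "tz": 0.03, "rx": 0, "ry": 0, "rz": 0}, {"tx": 0, "ty": 0, "tz": 0, "rx": 0, "ry": 0, "rz": 0}, {"tx": 0, "ty": 0, "tz": 0, "rx": 0, "ry": 0, "rz": 0}, {"tx": 0, "ty": 0, "tz": 0, "rx": 0, "ry": 0, "rz": 0}]'

```text
time_s: 16.08
position: [0.5213, -0.1254, 0.0554]
eef_rot: [[1.0, -0.0, 0.003], [-0.0, -1.0, -0.0], [0.003, 0.0, -1.0]]
ft_force: [0.0, 0.5, 0.2]
gripper_width: 0.792
```

```bash
cat > m.py <<'E'
from h import *
s,i=look("wrist","wl");print(s["position"].round(4))
p=s["position"]
for c,a,b in tins(i):
    w=pix2w("wrist",c,.024,s)
    if np.hypot(*(w-p)[:2])<.16: print(c,a,b,w.round(4))
E
python3 m.py
```

```text
[ 0.5213 -0.1254  0.0554]
[280.6  91.6] 5000 [77 82] [ 0.6203 -0.1066  0.024 ]
[545.5 115.2] 4801 [78 79] [ 0.6089 -0.2433  0.024 ]
[505.   99.9] 208 [23 30] [ 0.6163 -0.2211  0.024 ]
[496.7 126.6] 134 [12 16] [ 0.6033 -0.2189  0.024 ]
[314.3 268.6] 3109 [65 67] [ 0.5232 -0.1233  0.024 ]
[382.5 404.6] 1123 [165   8] [ 0.4234 -0.1693  0.024 ]
```

Call:
drive_tool --series '[{"tx": 0, "ty": -0.0015, "tz": 0.04, "rx": 0, "ry": 0, "rz": 0}, {"tx": 0, "ty": 0, "tz": 0.015, "rx": 0, "ry": 0, "rz": 0}, {"tx": 0, "ty": 0, "tz": 0.008, "rx": 0, "ry": 0, "rz": 0}, {"tx": 0, "ty": 0, "tz": 0, "rx": 0, "ry": 0, "rz": 0}, {"tx": 0, "ty": 0, "tz": 0, "rx": 0, "ry": 0, "rz": 0}]'

```text
time_s: 16.75
position: [0.5207, -0.1241, -0.0084]
eef_rot: [[1.0, -0.001, 0.001], [-0.001, -1.0, -0.0], [0.001, 0.0, -1.0]]
ft_force: [0.4, 0.1, 0.0]
gripper_width: 0.794
```

Call:
drive_tool --series '[{"tx": 0, "ty": 0, "tz": 0, "rx": 0, "ry": 0, "rz": 0}, {"tx": 0, "ty": 0, "tz": 0, "rx": 0, "ry": 0, "rz": 0}, {"tx": 0, "ty": 0, "tz": 0, "rx": 0, "ry": 0, "rz": 0}, {"tx": 0, "ty": 0, "tz": 0, "rx": 0, "ry": 0, "rz": 0}, {"tx": 0, "ty": 0, "tz": 0, "rx": 0, "ry": 0, "rz": 0}]' --hand 0.02

```text
time_s: 17.38
position: [0.52, -0.124, -0.0091]
eef_rot: [[1.0, -0.0, 0.0], [-0.0, -1.0, -0.0], [0.0, 0.0, -1.0]]
ft_force: [-0.4, -0.5, 2.5]
gripper_width: 0.439
```

Call:
drive_tool --series '[{"tx": 0, "ty": 0, "tz": 0, "rx": 0, "ry": 0, "rz": 0}]'

```text
time_s: 17.5
position: [0.5201, -0.1239, -0.0091]
eef_rot: [[1.0, -0.0, 0.0], [-0.0, -1.0, -0.0], [0.0, 0.0, -1.0]]
ft_force: [-1.7, -0.1, 2.7]
gripper_width: 0.443
```

Call:
drive_tool --series '[{"tx": 0, "ty": 0, "tz": -0.06, "rx": 0, "ry": 0, "rz": 0}, {"tx": 0, "ty": 0, "tz": -0.06, "rx": 0, "ry": 0, "rz": 0}, {"tx": 0, "ty": -0.03, "tz": -0.05, "rx": 0, "ry": 0, "rz": 0}, {"tx": 0, "ty": -0.05, "tz": -0.035, "rx": 0, "ry": 0, "rz": 0}, {"tx": -0.005, "ty": -0.055, "tz": 0, "rx": 0, "ry": 0, "rz": 0}]'

```text
time_s: 18.12
position: [0.5172, 0.0121, 0.1988]
eef_rot: [[1.0, -0.002, 0.006], [-0.002, -1.0, 0.0], [0.006, -0.0, -1.0]]
ft_force: [0.1, 0.3, -0.7]
gripper_width: 0.442
```

Call:
drive_tool --series '[{"tx": -0.007, "ty": -0.055, "tz": 0, "rx": 0, "ry": 0, "rz": 0}, {"tx": -0.007, "ty": -0.055, "tz": 0, "rx": 0, "ry": 0, "rz": 0}, {"tx": -0.007, "ty": -0.055, "tz": 0, "rx": 0, "ry": 0, "rz": 0}, {"tx": -0.007, "ty": -0.055, "tz": 0, "rx": 0, "ry": 0, "rz": 0}, {"tx": -0.007, "ty": -0.055, "tz": 0, "rx": 0, "ry": 0, "rz": 0}]'

```text
time_s: 18.75
position: [0.4796, 0.2876, 0.1956]
eef_rot: [[1.0, -0.001, -0.0], [-0.001, -1.0, -0.0], [-0.0, 0.0, -1.0]]
ft_force: [1.4, -0.0, -0.0]
gripper_width: 0.446
```

Call:
drive_tool --series '[{"tx": -0.005, "ty": -0.0135, "tz": 0, "rx": 0, "ry": 0, "rz": 0}, {"tx": 0, "ty": 0, "tz": 0, "rx": 0, "ry": 0, "rz": 0}, {"tx": 0, "ty": 0, "tz": 0, "rx": 0, "ry": 0, "rz": 0}, {"tx": 0, "ty": 0, "tz": 0, "rx": 0, "ry": 0, "rz": 0}, {"tx": 0, "ty": 0, "tz": 0, "rx": 0, "ry": 0, "rz": 0}]'

```text
time_s: 19.38
position: [0.4756, 0.2985, 0.1959]
eef_rot: [[1.0, -0.002, 0.0], [-0.002, -1.0, -0.0], [0.0, 0.0, -1.0]]
ft_force: [0.3, -0.1, -0.7]
gripper_width: 0.446
```

Call:
drive_tool --series '[{"tx": 0, "ty": 0, "tz": 0, "rx": 0, "ry": 0, "rz": 0}, {"tx": 0, "ty": 0, "tz": 0, "rx": 0, "ry": 0, "rz": 0}]'

```text
time_s: 19.62
position: [0.4752, 0.2995, 0.1958]
eef_rot: [[1.0, -0.001, 0.0], [-0.001, -1.0, -0.0], [0.0, 0.0, -1.0]]
ft_force: [0.3, -0.6, 0.8]
gripper_width: 0.443
```

Call:
drive_tool --series '[{"tx": 0, "ty": 0, "tz": 0.02, "rx": 0, "ry": 0, "rz": 0}, {"tx": 0, "ty": 0, "tz": 0.01, "rx": 0, "ry": 0, "rz": 0}, {"tx": 0, "ty": 0, "tz": 0.008, "rx": 0, "ry": 0, "rz": 0}, {"tx": 0, "ty": 0, "tz": 0.005, "rx": 0, "ry": 0, "rz": 0}, {"tx": 0, "ty": 0, "tz": 0.004, "rx": 0, "ry": 0, "rz": 0}]'

```text
time_s: 20.25
position: [0.4753, 0.2997, 0.1488]
eef_rot: [[1.0, -0.0, 0.0], [-0.0, -1.0, 0.0], [0.0, -0.0, -1.0]]
ft_force: [0.1, -0.7, -0.4]
gripper_width: 0.446
```

Call:
drive_tool --series '[{"tx": 0, "ty": 0, "tz": 0, "rx": 0, "ry": 0, "rz": 0}, {"tx": 0, "ty": 0, "tz": 0, "rx": 0, "ry": 0, "rz": 0}]'

```text
time_s: 20.5
position: [0.4753, 0.2997, 0.1491]
eef_rot: [[1.0, -0.0, 0.0], [-0.0, -1.0, 0.0], [0.0, -0.0, -1.0]]
ft_force: [-0.4, 0.1, -0.5]
gripper_width: 0.446
```

```bash
cat > chk.py <<'E'
from h import *
import sys
s,i=look("wrist","wc");print(s["position"].round(4),s["ft_force"].round(1))
i=cv2.imread("pics/wc.png").astype(int)
print("col318",[(v,int(i[v,310:326].mean())) for v in range(238,300,2)])
print("row",[(u,int(i[280:284,u].mean())) for u in range(255,381,3)])
E
python3 chk.py
```

```text
[0.4753 0.2997 0.1491] [-0.4  0.1 -0.5]
col318 [(238, 103), (240, 103), (242, 103), (244, 103), (246, 103), (248, 103), (250, 78), (252, 32), (254, 74), (256, 101), (258, 104), (260, 111), (262, 169), (264, 170), (266, 154), (268, 122), (270, 99), (272, 98), (274, 97), (276, 97), (278, 95), (280, 88), (282, 84), (284, 84), (286, 86), (288, 109), (290, 126), (292, 123), (294, 123), (296, 123), (298, 123)]
row [(255, 178), (258, 178), (261, 178), (264, 178), (267, 171), (270, 65), (273, 123), (276, 170), (279, 160), (282, 161), (285, 156), (288, 123), (291, 107), (294, 107), (297, 107), (300, 103), (303, 96), (306, 92), (309, 91), (312, 89), (315, 85), (318, 84), (321, 84), (324, 82), (327, 82), (330, 85), (333, 82), (336, 82), (339, 81), (342, 80), (345, 80), (348, 105), (351, 126), (354, 138), (357, 156), (360, 158), (363, 125), (366, 78), (369, 155), (372, 167), (375, 167), (378, 167)]
```

Call:
drive_tool --series '[{"tx": 0, "ty": 0, "tz": 0, "rx": 0, "ry": 0, "rz": 0}, {"tx": 0, "ty": 0, "tz": 0, "rx": 0, "ry": 0, "rz": 0}, {"tx": 0, "ty": 0, "tz": 0, "rx": 0, "ry": 0, "rz": 0}, {"tx": 0, "ty": 0, "tz": 0, "rx": 0, "ry": 0, "rz": 0}, {"tx": 0, "ty": 0, "tz": -0.03, "rx": 0, "ry": 0, "rz": 0}]' --hand 0.07

```text
time_s: 21.18
position: [0.4737, 0.2985, 0.1772]
eef_rot: [[1.0, -0.0, -0.004], [-0.0, -1.0, -0.003], [-0.004, 0.003, -1.0]]
ft_force: [-0.3, -1.0, 0.6]
gripper_width: 0.794
```

Call:
drive_tool --series '[{"tx": 0, "ty": 0, "tz": -0.05, "rx": 0, "ry": 0, "rz": 0}, {"tx": -0.007, "ty": 0.06, "tz": 0, "rx": 0, "ry": 0, "rz": 0}, {"tx": -0.007, "ty": 0.06, "tz": 0, "rx": 0, "ry": 0, "rz": 0}, {"tx": -0.007, "ty": 0.06, "tz": 0, "rx": 0, "ry": 0, "rz": 0}, {"tx": -0.007, "ty": 0.06, "tz": 0, "rx": 0, "ry": 0, "rz": 0}]'

```text
time_s: 21.8
position: [0.4467, 0.0577, 0.2291]
eef_rot: [[1.0, -0.0, 0.001], [-0.0, -1.0, 0.0], [0.001, -0.0, -1.0]]
ft_force: [1.8, -0.1, 0.1]
gripper_width: 0.797
```

Call:
drive_tool --series '[{"tx": -0.007, "ty": 0.06, "tz": 0, "rx": 0, "ry": 0, "rz": 0}, {"tx": -0.007, "ty": 0.06, "tz": 0, "rx": 0, "ry": 0, "rz": 0}, {"tx": -0.007, "ty": 0.06, "tz": 0.01, "rx": 0, "ry": 0, "rz": 0}, {"tx": -0.007, "ty": 0.06, "tz": 0.01, "rx": 0, "ry": 0, "rz": 0}, {"tx": -0.007, "ty": 0.06, "tz": 0.01, "rx": 0, "ry": 0, "rz": 0}]'

```text
time_s: 22.42
position: [0.4117, -0.2422, 0.1989]
eef_rot: [[1.0, -0.0, 0.001], [-0.0, -1.0, -0.0], [0.001, 0.0, -1.0]]
ft_force: [1.3, 0.1, 0.2]
gripper_width: 0.795
```

Call:
drive_tool --series '[{"tx": 0, "ty": 0, "tz": 0.06, "rx": 0, "ry": 0, "rz": 0}, {"tx": 0, "ty": 0, "tz": 0.05, "rx": 0, "ry": 0, "rz": 0}, {"tx": 0, "ty": 0, "tz": 0.03, "rx": 0, "ry": 0, "rz": 0}, {"tx": 0, "ty": 0, "tz": 0, "rx": 0, "ry": 0, "rz": 0}, {"tx": 0, "ty": 0, "tz": 0, "rx": 0, "ry": 0, "rz": 0}]'

```text
time_s: 23.05
position: [0.4127, -0.2408, 0.0599]
eef_rot: [[1.0, -0.0, 0.001], [-0.0, -1.0, -0.001], [0.001, 0.001, -1.0]]
ft_force: [-0.4, -0.3, -0.1]
gripper_width: 0.793
```

```bash
python3 m.py
cat > fill.py <<'E'
from h import *
s,i=look("scene","sf")
for n in("sf","s9","scene0"):
    im=cv2.cvtColor(cv2.imread(f"pics/{n}.png"),cv2.COLOR_BGR2GRAY)
    # brightness along tube axis, heights mm
    L=[]
    for z in range(8,172,8):
        u,v=w2pix("scene",np.array([.472,.297,z/1000])).round().astype(int)
        L.append((z,int(im[v-1:v+2,u-4:u+5].mean())))
    print(n,L)
E
python3 fill.py
```

```text
[ 0.4127 -0.2408  0.0599]
[519.8  80.6] 4939 [77 82] [ 0.5171 -0.3448  0.024 ]
[314.5 266.5] 3143 [64 66] [ 0.4141 -0.2388  0.024 ]
[508.1 268.5] 3419 [72 67] [ 0.4126 -0.3561  0.024 ]
[452.9 402.7] 213 [64  4] [ 0.312  -0.3344  0.024 ]
sf [(8, 98), (16, 99), (24, 99), (32, 98), (40, 100), (48, 100), (56, 99), (64, 98), (72, 97), (80, 98), (88, 98), (96, 104), (104, 109), (112, 107), (120, 107), (128, 91), (136, 96), (144, 124), (152, 105), (160, 104), (168, 104)]
s9 [(8, 95), (16, 96), (24, 96), (32, 95), (40, 94), (48, 94), (56, 94), (64, 95), (72, 100), (80, 109), (88, 110), (96, 111), (104, 110), (112, 110), (120, 110), (128, 93), (136, 97), (144, 123), (152, 121), (160, 122), (168, 122)]
scene0 [(8, 95), (16, 94), (24, 94), (32, 94), (40, 94), (48, 100), (56, 110), (64, 110), (72, 109), (80, 109), (88, 109), (96, 110), (104, 109), (112, 109), (120, 109), (128, 93), (136, 98), (144, 130), (152, 122), (160, 121), (168, 121)]
```

Call:
drive_tool --series '[{"tx": 0, "ty": -0.002, "tz": 0.04, "rx": 0, "ry": 0, "rz": 0}, {"tx": 0, "ty": 0, "tz": 0.02, "rx": 0, "ry": 0, "rz": 0}, {"tx": 0, "ty": 0, "tz": 0.008, "rx": 0, "ry": 0, "rz": 0}, {"tx": 0, "ty": 0, "tz": 0, "rx": 0, "ry": 0, "rz": 0}, {"tx": 0, "ty": 0, "tz": 0, "rx": 0, "ry": 0, "rz": 0}]'

```text
time_s: 23.78
position: [0.4127, -0.2388, -0.0082]
eef_rot: [[1.0, -0.0, 0.002], [-0.0, -1.0, -0.001], [0.002, 0.001, -1.0]]
ft_force: [-0.3, -0.2, -0.2]
gripper_width: 0.793
```

Call:
drive_tool --series '[{"tx": 0, "ty": 0, "tz": 0, "rx": 0, "ry": 0, "rz": 0}, {"tx": 0, "ty": 0, "tz": 0, "rx": 0, "ry": 0, "rz": 0}, {"tx": 0, "ty": 0, "tz": 0, "rx": 0, "ry": 0, "rz": 0}, {"tx": 0, "ty": 0, "tz": 0, "rx": 0, "ry": 0, "rz": 0}, {"tx": 0, "ty": 0, "tz": 0, "rx": 0, "ry": 0, "rz": 0}]' --hand 0.02

```text
time_s: 24.4
position: [0.412, -0.2384, -0.0091]
eef_rot: [[1.0, -0.0, 0.0], [-0.0, -1.0, -0.0], [0.0, 0.0, -1.0]]
ft_force: [0.4, 0.2, 3.4]
gripper_width: 0.443
```

Call:
drive_tool --series '[{"tx": 0, "ty": 0, "tz": 0, "rx": 0, "ry": 0, "rz": 0}]'

```text
time_s: 24.52
position: [0.412, -0.2384, -0.0091]
eef_rot: [[1.0, -0.0, 0.0], [-0.0, -1.0, -0.0], [0.0, 0.0, -1.0]]
ft_force: [0.3, 0.7, 3.0]
gripper_width: 0.441
```

Call:
drive_tool --series '[{"tx": 0, "ty": 0, "tz": -0.06, "rx": 0, "ry": 0, "rz": 0}, {"tx": 0, "ty": 0, "tz": -0.06, "rx": 0, "ry": 0, "rz": 0}, {"tx": 0, "ty": -0.03, "tz": -0.05, "rx": 0, "ry": 0, "rz": 0}, {"tx": 0, "ty": -0.05, "tz": -0.035, "rx": 0, "ry": 0, "rz": 0}, {"tx": 0.007, "ty": -0.055, "tz": 0, "rx": 0, "ry": 0, "rz": 0}]'

```text
time_s: 25.15
position: [0.4205, -0.1028, 0.1984]
eef_rot: [[1.0, -0.002, 0.006], [-0.002, -1.0, -0.001], [0.006, 0.001, -1.0]]
ft_force: [0.8, 0.7, -0.5]
gripper_width: 0.444
```

Call:
drive_tool --series '[{"tx": 0.008, "ty": -0.06, "tz": 0, "rx": 0, "ry": 0, "rz": 0}, {"tx": 0.008, "ty": -0.06, "tz": 0, "rx": 0, "ry": 0, "rz": 0}, {"tx": 0.008, "ty": -0.06, "tz": 0, "rx": 0, "ry": 0, "rz": 0}, {"tx": 0.008, "ty": -0.06, "tz": 0, "rx": 0, "ry": 0, "rz": 0}, {"tx": 0.008, "ty": -0.06, "tz": 0, "rx": 0, "ry": 0, "rz": 0}]'

```text
time_s: 25.78
position: [0.459, 0.1983, 0.1957]
eef_rot: [[1.0, -0.001, -0.0], [-0.001, -1.0, -0.0], [-0.0, 0.0, -1.0]]
ft_force: [1.8, -0.3, 0.2]
gripper_width: 0.443
```

Call:
drive_tool --series '[{"tx": 0.008, "ty": -0.055, "tz": 0, "rx": 0, "ry": 0, "rz": 0}, {"tx": 0.008, "ty": -0.048, "tz": 0, "rx": 0, "ry": 0, "rz": 0}, {"tx": 0, "ty": 0, "tz": 0, "rx": 0, "ry": 0, "rz": 0}, {"tx": 0, "ty": 0, "tz": 0, "rx": 0, "ry": 0, "rz": 0}, {"tx": 0, "ty": 0, "tz": 0, "rx": 0, "ry": 0, "rz": 0}]'

```text
time_s: 26.4
position: [0.4753, 0.2977, 0.1957]
eef_rot: [[1.0, -0.003, -0.0], [-0.003, -1.0, -0.001], [-0.0, 0.001, -1.0]]
ft_force: [0.2, -0.2, -1.0]
gripper_width: 0.445
```

Call:
drive_tool --series '[{"tx": 0, "ty": 0, "tz": 0, "rx": 0, "ry": 0, "rz": 0}, {"tx": 0, "ty": 0, "tz": 0, "rx": 0, "ry": 0, "rz": 0}, {"tx": 0, "ty": 0, "tz": 0, "rx": 0, "ry": 0, "rz": 0}]'

```text
time_s: 26.78
position: [0.4752, 0.2994, 0.1959]
eef_rot: [[1.0, -0.001, 0.0], [-0.001, -1.0, 0.0], [0.0, -0.0, -1.0]]
ft_force: [-0.5, 0.2, 0.3]
gripper_width: 0.446
```

Call:
drive_tool --series '[{"tx": 0, "ty": 0, "tz": 0.02, "rx": 0, "ry": 0, "rz": 0}, {"tx": 0, "ty": 0, "tz": 0.01, "rx": 0, "ry": 0, "rz": 0}, {"tx": 0, "ty": 0, "tz": 0.008, "rx": 0, "ry": 0, "rz": 0}, {"tx": 0, "ty": 0, "tz": 0.005, "rx": 0, "ry": 0, "rz": 0}, {"tx": 0, "ty": 0, "tz": 0.004, "rx": 0, "ry": 0, "rz": 0}]'

```text
time_s: 27.4
position: [0.4753, 0.2997, 0.1487]
eef_rot: [[1.0, -0.0, 0.0], [-0.0, -1.0, 0.0], [0.0, -0.0, -1.0]]
ft_force: [-0.8, 0.2, 0.1]
gripper_width: 0.442
```

Call:
drive_tool --series '[{"tx": 0, "ty": 0, "tz": 0, "rx": 0, "ry": 0, "rz": 0}, {"tx": 0, "ty": 0, "tz": 0, "rx": 0, "ry": 0, "rz": 0}]'

```text
time_s: 27.65
position: [0.4753, 0.2997, 0.1491]
eef_rot: [[1.0, -0.0, 0.0], [-0.0, -1.0, 0.0], [0.0, -0.0, -1.0]]
ft_force: [-0.6, -0.1, -0.2]
gripper_width: 0.442
```

```bash
python3 chk.py
```

```text
[0.4753 0.2997 0.1491] [-0.6 -0.1 -0.2]
col318 [(238, 103), (240, 103), (242, 103), (244, 103), (246, 103), (248, 103), (250, 78), (252, 32), (254, 74), (256, 101), (258, 103), (260, 110), (262, 169), (264, 171), (266, 150), (268, 99), (270, 95), (272, 97), (274, 98), (276, 97), (278, 95), (280, 91), (282, 86), (284, 87), (286, 87), (288, 96), (290, 127), (292, 127), (294, 125), (296, 125), (298, 125)]
row [(255, 178), (258, 178), (261, 178), (264, 178), (267, 171), (270, 66), (273, 123), (276, 170), (279, 160), (282, 161), (285, 160), (288, 133), (291, 109), (294, 108), (297, 106), (300, 105), (303, 101), (306, 96), (309, 91), (312, 88), (315, 89), (318, 89), (321, 87), (324, 84), (327, 83), (330, 81), (333, 80), (336, 80), (339, 80), (342, 80), (345, 84), (348, 117), (351, 128), (354, 139), (357, 156), (360, 158), (363, 126), (366, 78), (369, 155), (372, 167), (375, 168), (378, 167)]
```

Call:
drive_tool --series '[{"tx": 0, "ty": 0, "tz": 0, "rx": 0, "ry": 0, "rz": 0}, {"tx": 0, "ty": 0, "tz": 0, "rx": 0, "ry": 0, "rz": 0}, {"tx": 0, "ty": 0, "tz": 0, "rx": 0, "ry": 0, "rz": 0}, {"tx": 0, "ty": 0, "tz": 0, "rx": 0, "ry": 0, "rz": 0}, {"tx": 0, "ty": 0, "tz": -0.03, "rx": 0, "ry": 0, "rz": 0}]' --hand 0.07

```text
time_s: 28.32
position: [0.4737, 0.2985, 0.1773]
eef_rot: [[1.0, -0.0, -0.004], [-0.0, -1.0, -0.003], [-0.004, 0.003, -1.0]]
ft_force: [0.7, 0.3, 0.1]
gripper_width: 0.793
```

Call:
drive_tool --series '[{"tx": 0, "ty": 0, "tz": -0.05, "rx": 0, "ry": 0, "rz": 0}, {"tx": 0.004, "ty": 0.06, "tz": 0, "rx": 0, "ry": 0, "rz": 0}, {"tx": 0.004, "ty": 0.06, "tz": 0, "rx": 0, "ry": 0, "rz": 0}, {"tx": 0.004, "ty": 0.06, "tz": 0, "rx": 0, "ry": 0, "rz": 0}, {"tx": 0.004, "ty": 0.06, "tz": 0, "rx": 0, "ry": 0, "rz": 0}]'

```text
time_s: 28.95
position: [0.491, 0.0577, 0.2291]
eef_rot: [[1.0, -0.0, 0.001], [-0.0, -1.0, 0.0], [0.001, -0.0, -1.0]]
ft_force: [0.9, -0.3, 0.8]
gripper_width: 0.794
```

Call:
drive_tool --series '[{"tx": 0.004, "ty": 0.06, "tz": 0, "rx": 0, "ry": 0, "rz": 0}, {"tx": 0.004, "ty": 0.06, "tz": 0, "rx": 0, "ry": 0, "rz": 0}, {"tx": 0.004, "ty": 0.06, "tz": 0, "rx": 0, "ry": 0, "rz": 0}, {"tx": 0.004, "ty": 0.06, "tz": 0, "rx": 0, "ry": 0, "rz": 0}, {"tx": 0.004, "ty": 0.06, "tz": 0, "rx": 0, "ry": 0, "rz": 0}]'

```text
time_s: 29.58
position: [0.5109, -0.2423, 0.229]
eef_rot: [[1.0, -0.0, 0.001], [-0.0, -1.0, -0.0], [0.001, 0.0, -1.0]]
ft_force: [0.3, 0.7, 0.6]
gripper_width: 0.799
```

Call:
drive_tool --series '[{"tx": 0.004, "ty": 0.06, "tz": 0, "rx": 0, "ry": 0, "rz": 0}, {"tx": 0.002, "ty": 0.044, "tz": 0.02, "rx": 0, "ry": 0, "rz": 0}, {"tx": 0, "ty": 0, "tz": 0.06, "rx": 0, "ry": 0, "rz": 0}, {"tx": 0, "ty": 0, "tz": 0.05, "rx": 0, "ry": 0, "rz": 0}, {"tx": 0, "ty": 0, "tz": 0.04, "rx": 0, "ry": 0, "rz": 0}]'

```text
time_s: 30.2
position: [0.5162, -0.344, 0.0566]
eef_rot: [[1.0, -0.001, -0.001], [-0.001, -1.0, 0.001], [-0.001, -0.001, -1.0]]
ft_force: [-0.5, 0.4, -0.2]
gripper_width: 0.797
```

Call:
drive_tool --series '[{"tx": 0, "ty": 0, "tz": 0, "rx": 0, "ry": 0, "rz": 0}, {"tx": 0, "ty": 0, "tz": 0, "rx": 0, "ry": 0, "rz": 0}, {"tx": 0, "ty": 0, "tz": 0, "rx": 0, "ry": 0, "rz": 0}]'

```text
time_s: 30.58
position: [0.5183, -0.3453, 0.061]
eef_rot: [[1.0, -0.0, 0.003], [-0.0, -1.0, -0.002], [0.003, 0.002, -1.0]]
ft_force: [-1.3, 0.5, 0.5]
gripper_width: 0.796
```

```bash
python3 m.py; python3 fill.py|head -1
```

```text
[ 0.5183 -0.3453  0.061 ]
[134.6 109.8] 5316 [88 78] [ 0.6088 -0.2485  0.024 ]
[319.3 267. ] 3073 [64 65] [ 0.5188 -0.3463  0.024 ]
[391.3 404.4] 1082 [188   6] [ 0.4153 -0.3966  0.024 ]
[337.1 421.7] 674 [51 17] [ 0.4001 -0.359   0.024 ]
sf [(8, 100), (16, 101), (24, 101), (32, 99), (40, 101), (48, 101), (56, 100), (64, 101), (72, 101), (80, 100), (88, 100), (96, 100), (104, 100), (112, 99), (120, 101), (128, 93), (136, 98), (144, 126), (152, 106), (160, 106), (168, 118)]
```

Call:
drive_tool --series '[{"tx": 0, "ty": 0.001, "tz": 0.04, "rx": 0, "ry": 0, "rz": 0}, {"tx": 0, "ty": 0, "tz": 0.02, "rx": 0, "ry": 0, "rz": 0}, {"tx": 0, "ty": 0, "tz": 0.0085, "rx": 0, "ry": 0, "rz": 0}, {"tx": 0, "ty": 0, "tz": 0, "rx": 0, "ry": 0, "rz": 0}, {"tx": 0, "ty": 0, "tz": 0, "rx": 0, "ry": 0, "rz": 0}]'

```text
time_s: 31.3
position: [0.5176, -0.3459, -0.0087]
eef_rot: [[1.0, -0.0, 0.001], [-0.0, -1.0, -0.001], [0.001, 0.001, -1.0]]
ft_force: [0.4, 0.0, 0.1]
gripper_width: 0.795
```

Call:
drive_tool --series '[{"tx": 0, "ty": 0, "tz": 0, "rx": 0, "ry": 0, "rz": 0}, {"tx": 0, "ty": 0, "tz": 0, "rx": 0, "ry": 0, "rz": 0}, {"tx": 0, "ty": 0, "tz": 0, "rx": 0, "ry": 0, "rz": 0}, {"tx": 0, "ty": 0, "tz": 0, "rx": 0, "ry": 0, "rz": 0}, {"tx": 0, "ty": 0, "tz": 0, "rx": 0, "ry": 0, "rz": 0}]' --hand 0.02

```text
time_s: 31.92
position: [0.5169, -0.3455, -0.0096]
eef_rot: [[1.0, -0.0, 0.0], [-0.0, -1.0, -0.0], [0.0, 0.0, -1.0]]
ft_force: [-0.4, 0.1, 2.0]
gripper_width: 0.444
```

Call:
drive_tool --series '[{"tx": 0, "ty": 0, "tz": 0, "rx": 0, "ry": 0, "rz": 0}]'

```text
time_s: 32.05
position: [0.517, -0.3455, -0.0095]
eef_rot: [[1.0, -0.0, 0.0], [-0.0, -1.0, -0.0], [0.0, 0.0, -1.0]]
ft_force: [-0.2, 0.4, 3.2]
gripper_width: 0.441
```

Call:
drive_tool --series '[{"tx": 0, "ty": 0, "tz": -0.06, "rx": 0, "ry": 0, "rz": 0}, {"tx": 0, "ty": 0, "tz": -0.06, "rx": 0, "ry": 0, "rz": 0}, {"tx": 0, "ty": -0.03, "tz": -0.05, "rx": 0, "ry": 0, "rz": 0}, {"tx": 0, "ty": -0.05, "tz": -0.0355, "rx": 0, "ry": 0, "rz": 0}, {"tx": 0, "ty": -0.055, "tz": 0, "rx": 0, "ry": 0, "rz": 0}]'

```text
time_s: 32.67
position: [0.5187, -0.2103, 0.1989]
eef_rot: [[1.0, -0.002, 0.006], [-0.002, -1.0, -0.002], [0.006, 0.002, -1.0]]
ft_force: [0.6, -0.1, -0.4]
gripper_width: 0.444
```

Call:
drive_tool --series '[{"tx": -0.005, "ty": -0.06, "tz": 0, "rx": 0, "ry": 0, "rz": 0}, {"tx": -0.005, "ty": -0.06, "tz": 0, "rx": 0, "ry": 0, "rz": 0}, {"tx": -0.005, "ty": -0.06, "tz": 0, "rx": 0, "ry": 0, "rz": 0}, {"tx": -0.005, "ty": -0.06, "tz": 0, "rx": 0, "ry": 0, "rz": 0}, {"tx": -0.005, "ty": -0.06, "tz": 0, "rx": 0, "ry": 0, "rz": 0}]'

```text
time_s: 33.3
position: [0.4916, 0.0914, 0.1959]
eef_rot: [[1.0, -0.001, 0.0], [-0.001, -1.0, -0.0], [0.0, 0.0, -1.0]]
ft_force: [0.5, 0.0, -0.2]
gripper_width: 0.443
```

Call:
drive_tool --series '[{"tx": -0.005, "ty": -0.06, "tz": 0, "rx": 0, "ry": 0, "rz": 0}, {"tx": -0.005, "ty": -0.06, "tz": 0, "rx": 0, "ry": 0, "rz": 0}, {"tx": -0.005, "ty": -0.06, "tz": 0, "rx": 0, "ry": 0, "rz": 0}, {"tx": -0.0015, "ty": -0.03, "tz": 0, "rx": 0, "ry": 0, "rz": 0}, {"tx": 0, "ty": 0, "tz": 0, "rx": 0, "ry": 0, "rz": 0}]'

```text
time_s: 33.92
position: [0.4744, 0.3024, 0.1954]
eef_rot: [[1.0, 0.004, -0.001], [0.004, -1.0, 0.001], [-0.001, -0.001, -1.0]]
ft_force: [0.3, -1.3, -0.5]
gripper_width: 0.445
```

Call:
drive_tool --series '[{"tx": 0, "ty": 0, "tz": 0, "rx": 0, "ry": 0, "rz": 0}, {"tx": 0, "ty": 0, "tz": 0, "rx": 0, "ry": 0, "rz": 0}, {"tx": 0, "ty": 0, "tz": 0, "rx": 0, "ry": 0, "rz": 0}, {"tx": 0, "ty": 0, "tz": 0, "rx": 0, "ry": 0, "rz": 0}, {"tx": 0, "ty": 0, "tz": 0, "rx": 0, "ry": 0, "rz": 0}]'

```text
time_s: 34.55
position: [0.4757, 0.2994, 0.1959]
eef_rot: [[1.0, -0.001, 0.0], [-0.001, -1.0, 0.0], [0.0, -0.0, -1.0]]
ft_force: [-0.0, 0.0, -0.8]
gripper_width: 0.445
```

Call:
drive_tool --series '[{"tx": 0, "ty": 0, "tz": 0.02, "rx": 0, "ry": 0, "rz": 0}, {"tx": 0, "ty": 0, "tz": 0.01, "rx": 0, "ry": 0, "rz": 0}, {"tx": 0, "ty": 0, "tz": 0.008, "rx": 0, "ry": 0, "rz": 0}, {"tx": 0, "ty": 0, "tz": 0.005, "rx": 0, "ry": 0, "rz": 0}, {"tx": 0, "ty": 0, "tz": 0.0045, "rx": 0, "ry": 0, "rz": 0}]'

```text
time_s: 35.17
position: [0.4758, 0.2997, 0.1483]
eef_rot: [[1.0, -0.0, 0.0], [-0.0, -1.0, 0.0], [0.0, -0.0, -1.0]]
ft_force: [0.2, -0.6, -0.9]
gripper_width: 0.446
```

Call:
drive_tool --series '[{"tx": 0, "ty": 0, "tz": 0, "rx": 0, "ry": 0, "rz": 0}, {"tx": 0, "ty": 0, "tz": 0, "rx": 0, "ry": 0, "rz": 0}]'

```text
time_s: 35.42
position: [0.4758, 0.2997, 0.1486]
eef_rot: [[1.0, -0.0, 0.0], [-0.0, -1.0, 0.0], [0.0, -0.0, -1.0]]
ft_force: [-0.6, 0.1, 0.0]
gripper_width: 0.447
```

```bash
python3 chk.py
```

```text
[0.4758 0.2997 0.1486] [-0.6  0.1  0. ]
col318 [(238, 104), (240, 104), (242, 104), (244, 104), (246, 104), (248, 103), (250, 100), (252, 52), (254, 44), (256, 88), (258, 103), (260, 103), (262, 122), (264, 178), (266, 167), (268, 134), (270, 98), (272, 98), (274, 99), (276, 98), (278, 98), (280, 94), (282, 85), (284, 83), (286, 82), (288, 87), (290, 115), (292, 121), (294, 120), (296, 120), (298, 120)]
row [(255, 179), (258, 179), (261, 179), (264, 179), (267, 176), (270, 77), (273, 109), (276, 165), (279, 172), (282, 169), (285, 160), (288, 122), (291, 109), (294, 107), (297, 105), (300, 105), (303, 102), (306, 98), (309, 94), (312, 93), (315, 90), (318, 86), (321, 82), (324, 86), (327, 84), (330, 84), (333, 85), (336, 84), (339, 82), (342, 81), (345, 81), (348, 108), (351, 129), (354, 145), (357, 159), (360, 159), (363, 110), (366, 74), (369, 162), (372, 168), (375, 168), (378, 167)]
```

Call:
drive_tool --series '[{"tx": 0, "ty": 0, "tz": 0, "rx": 0, "ry": 0, "rz": 0}, {"tx": 0, "ty": 0, "tz": 0, "rx": 0, "ry": 0, "rz": 0}, {"tx": 0, "ty": 0, "tz": 0, "rx": 0, "ry": 0, "rz": 0}, {"tx": 0, "ty": 0, "tz": 0, "rx": 0, "ry": 0, "rz": 0}, {"tx": 0, "ty": 0, "tz": -0.03, "rx": 0, "ry": 0, "rz": 0}]' --hand 0.07

```text
time_s: 36.1
position: [0.4742, 0.2986, 0.1767]
eef_rot: [[1.0, -0.0, -0.004], [-0.0, -1.0, -0.003], [-0.004, 0.003, -1.0]]
ft_force: [0.5, -0.4, -1.7]
gripper_width: 0.795
```

Call:
drive_tool --series '[{"tx": 0, "ty": 0, "tz": -0.05, "rx": 0, "ry": 0, "rz": 0}, {"tx": -0.006, "ty": 0.06, "tz": 0, "rx": 0, "ry": 0, "rz": 0}, {"tx": -0.006, "ty": 0.06, "tz": 0, "rx": 0, "ry": 0, "rz": 0}, {"tx": -0.006, "ty": 0.06, "tz": 0, "rx": 0, "ry": 0, "rz": 0}, {"tx": -0.006, "ty": 0.06, "tz": 0, "rx": 0, "ry": 0, "rz": 0}]'

```text
time_s: 36.72
position: [0.4512, 0.0577, 0.2286]
eef_rot: [[1.0, -0.0, 0.001], [-0.0, -1.0, 0.0], [0.001, -0.0, -1.0]]
ft_force: [0.2, 0.4, 0.4]
gripper_width: 0.79
```

Call:
drive_tool --series '[{"tx": -0.006, "ty": 0.06, "tz": 0, "rx": 0, "ry": 0, "rz": 0}, {"tx": -0.006, "ty": 0.06, "tz": 0, "rx": 0, "ry": 0, "rz": 0}, {"tx": -0.006, "ty": 0.06, "tz": 0, "rx": 0, "ry": 0, "rz": 0}, {"tx": -0.006, "ty": 0.06, "tz": 0, "rx": 0, "ry": 0, "rz": 0}, {"tx": -0.006, "ty": 0.06, "tz": 0, "rx": 0, "ry": 0, "rz": 0}]'

```text
time_s: 37.35
position: [0.4211, -0.2422, 0.2286]
eef_rot: [[1.0, -0.0, 0.001], [-0.0, -1.0, -0.0], [0.001, 0.0, -1.0]]
ft_force: [0.7, 0.5, 0.4]
gripper_width: 0.794
```

Call:
drive_tool --series '[{"tx": -0.006, "ty": 0.06, "tz": 0, "rx": 0, "ry": 0, "rz": 0}, {"tx": -0.005, "ty": 0.057, "tz": 0.02, "rx": 0, "ry": 0, "rz": 0}, {"tx": 0, "ty": 0, "tz": 0.06, "rx": 0, "ry": 0, "rz": 0}, {"tx": 0, "ty": 0, "tz": 0.05, "rx": 0, "ry": 0, "rz": 0}, {"tx": 0, "ty": 0, "tz": 0.04, "rx": 0, "ry": 0, "rz": 0}]'

```text
time_s: 37.98
position: [0.4098, -0.357, 0.0563]
eef_rot: [[1.0, -0.001, -0.001], [-0.001, -1.0, 0.001], [-0.001, -0.001, -1.0]]
ft_force: [0.4, 0.0, 0.8]
gripper_width: 0.793
```

Call:
drive_tool --series '[{"tx": 0, "ty": 0, "tz": 0, "rx": 0, "ry": 0, "rz": 0}, {"tx": 0, "ty": 0, "tz": 0, "rx": 0, "ry": 0, "rz": 0}, {"tx": 0, "ty": 0, "tz": 0, "rx": 0, "ry": 0, "rz": 0}]'

```text
time_s: 38.35
position: [0.4116, -0.3583, 0.0603]
eef_rot: [[1.0, -0.0, 0.003], [-0.0, -1.0, -0.002], [0.003, 0.002, -1.0]]
ft_force: [0.5, -0.7, -0.0]
gripper_width: 0.795
```

```bash
python3 m.py; python3 fill.py|head -1
```

```text
[ 0.4116 -0.3583  0.0603]
[319.9 268.9] 3109 [64 66] [ 0.4113 -0.3596  0.024 ]
[269.9 400.5] 296 [75  4] [ 0.3129 -0.3251  0.024 ]
[393.7 402.2] 603 [178   6] [ 0.3112 -0.411   0.024 ]
sf [(8, 99), (16, 100), (24, 100), (32, 98), (40, 100), (48, 100), (56, 99), (64, 100), (72, 100), (80, 99), (88, 100), (96, 100), (104, 98), (112, 97), (120, 100), (128, 86), (136, 93), (144, 124), (152, 105), (160, 104), (168, 104)]
```

Call:
drive_tool --series '[{"tx": 0, "ty": 0.001, "tz": 0.04, "rx": 0, "ry": 0, "rz": 0}, {"tx": 0, "ty": 0, "tz": 0.02, "rx": 0, "ry": 0, "rz": 0}, {"tx": 0, "ty": 0, "tz": 0.0075, "rx": 0, "ry": 0, "rz": 0}, {"tx": 0, "ty": 0, "tz": 0, "rx": 0, "ry": 0, "rz": 0}, {"tx": 0, "ty": 0, "tz": 0, "rx": 0, "ry": 0, "rz": 0}]'

```text
time_s: 39.08
position: [0.411, -0.3589, -0.0083]
eef_rot: [[1.0, -0.0, 0.001], [-0.0, -1.0, -0.001], [0.001, 0.001, -1.0]]
ft_force: [0.7, 0.8, 1.3]
gripper_width: 0.798
```

Call:
drive_tool --series '[{"tx": 0, "ty": 0, "tz": 0, "rx": 0, "ry": 0, "rz": 0}, {"tx": 0, "ty": 0, "tz": 0, "rx": 0, "ry": 0, "rz": 0}, {"tx": 0, "ty": 0, "tz": 0, "rx": 0, "ry": 0, "rz": 0}, {"tx": 0, "ty": 0, "tz": 0, "rx": 0, "ry": 0, "rz": 0}, {"tx": 0, "ty": 0, "tz": 0, "rx": 0, "ry": 0, "rz": 0}]' --hand 0.02

```text
time_s: 39.7
position: [0.4105, -0.3585, -0.009]
eef_rot: [[1.0, -0.0, 0.0], [-0.0, -1.0, -0.0], [0.0, 0.0, -1.0]]
ft_force: [-0.1, 0.2, 2.4]
gripper_width: 0.446
```

Call:
drive_tool --series '[{"tx": 0, "ty": 0, "tz": 0, "rx": 0, "ry": 0, "rz": 0}]'

```text
time_s: 39.83
position: [0.4105, -0.3585, -0.009]
eef_rot: [[1.0, -0.0, 0.0], [-0.0, -1.0, -0.0], [0.0, 0.0, -1.0]]
ft_force: [-0.5, -0.4, 3.5]
gripper_width: 0.445
```

Call:
drive_tool --series '[{"tx": 0, "ty": 0, "tz": -0.06, "rx": 0, "ry": 0, "rz": 0}, {"tx": 0, "ty": 0, "tz": -0.06, "rx": 0, "ry": 0, "rz": 0}, {"tx": 0, "ty": -0.03, "tz": -0.05, "rx": 0, "ry": 0, "rz": 0}, {"tx": 0, "ty": -0.05, "tz": -0.035, "rx": 0, "ry": 0, "rz": 0}, {"tx": 0, "ty": -0.055, "tz": 0, "rx": 0, "ry": 0, "rz": 0}]'

```text
time_s: 40.45
position: [0.412, -0.2232, 0.1983]
eef_rot: [[1.0, -0.002, 0.005], [-0.002, -1.0, -0.002], [0.005, 0.002, -1.0]]
ft_force: [0.3, 0.0, -0.9]
gripper_width: 0.443
```

Call:
drive_tool --series '[{"tx": 0.0075, "ty": -0.06, "tz": 0, "rx": 0, "ry": 0, "rz": 0}, {"tx": 0.0075, "ty": -0.06, "tz": 0, "rx": 0, "ry": 0, "rz": 0}, {"tx": 0.0075, "ty": -0.06, "tz": 0, "rx": 0, "ry": 0, "rz": 0}, {"tx": 0.0075, "ty": -0.06, "tz": 0, "rx": 0, "ry": 0, "rz": 0}, {"tx": 0.0075, "ty": -0.06, "tz": 0, "rx": 0, "ry": 0, "rz": 0}]'

```text
time_s: 41.08
position: [0.4479, 0.0785, 0.1958]
eef_rot: [[1.0, -0.001, 0.0], [-0.001, -1.0, 0.0], [0.0, -0.0, -1.0]]
ft_force: [1.2, -0.5, 0.1]
gripper_width: 0.443
```

Call:
drive_tool --series '[{"tx": 0.0075, "ty": -0.06, "tz": 0, "rx": 0, "ry": 0, "rz": 0}, {"tx": 0.0075, "ty": -0.04, "tz": 0, "rx": 0, "ry": 0, "rz": 0}, {"tx": 0, "ty": 0, "tz": 0, "rx": 0, "ry": 0, "rz": 0}, {"tx": 0, "ty": 0, "tz": 0, "rx": 0, "ry": 0, "rz": 0}]'

```text
time_s: 41.58
position: [0.4628, 0.1754, 0.1954]
eef_rot: [[1.0, -0.001, -0.001], [-0.001, -1.0, -0.001], [-0.001, 0.001, -1.0]]
ft_force: [-1.4, 0.4, -0.4]
gripper_width: 0.445
```

Run:
```python
from h import *
s,i=look("wrist","w10");print(s["position"])
look("scene","s10")
a=cv2.resize(cv2.imread("pics/s10.png")[235:330,405:500],(400,400),interpolation=3)
b=cv2.resize(cv2.imread("pics/w10.png")[110:310,0:200],(400,400),interpolation=3)
cv2.imwrite("pics/e.png",np.hstack([a,b]))
```

```text
[0.46279621 0.175391   0.19544394]
```

View pics/e.png

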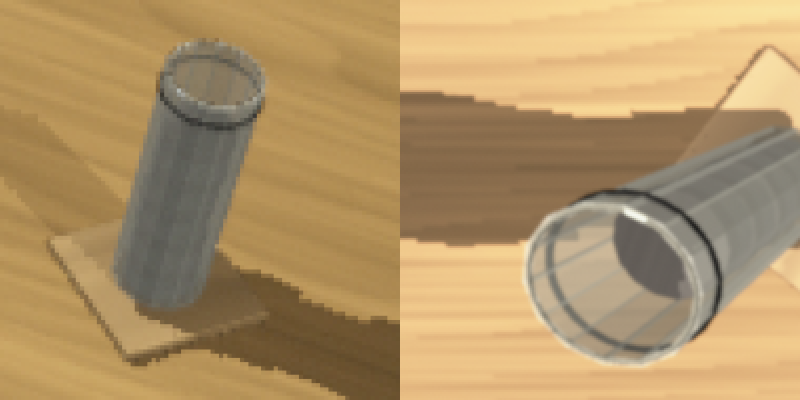

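Call:
drive_tool --series '[{"tx": 0.0065, "ty": -0.06, "tz": 0, "rx": 0, "ry": 0, "rz": 0}, {"tx": 0.0065, "ty": -0.0615, "tz": 0, "rx": 0, "ry": 0, "rz": 0}, {"tx": 0, "ty": 0, "tz": 0, "rx": 0, "ry": 0, "rz": 0}, {"tx": 0, "ty": 0, "tz": 0, "rx": 0, "ry": 0, "rz": 0}, {"tx": 0, "ty": 0, "tz": 0, "rx": 0, "ry": 0, "rz": 0}]'

```text
time_s: 42.3
position: [0.4766, 0.2957, 0.1958]
eef_rot: [[1.0, -0.004, -0.0], [-0.004, -1.0, -0.001], [-0.0, 0.001, -1.0]]
ft_force: [0.4, -0.8, -0.2]
gripper_width: 0.448
```

Call:
drive_tool --series '[{"tx": 0, "ty": 0, "tz": 0, "rx": 0, "ry": 0, "rz": 0}, {"tx": 0, "ty": 0, "tz": 0, "rx": 0, "ry": 0, "rz": 0}, {"tx": 0, "ty": 0, "tz": 0, "rx": 0, "ry": 0, "rz": 0}, {"tx": 0, "ty": 0, "tz": 0, "rx": 0, "ry": 0, "rz": 0}, {"tx": 0, "ty": 0, "tz": 0, "rx": 0, "ry": 0, "rz": 0}]'

```text
time_s: 42.92
position: [0.4761, 0.2981, 0.1958]
eef_rot: [[1.0, -0.0, -0.0], [-0.0, -1.0, -0.0], [-0.0, 0.0, -1.0]]
ft_force: [0.0, -0.3, -0.4]
gripper_width: 0.448
```

Call:
drive_tool --series '[{"tx": -0.0003, "ty": -0.0015, "tz": 0.02, "rx": 0, "ry": 0, "rz": 0}, {"tx": 0, "ty": 0, "tz": 0.01, "rx": 0, "ry": 0, "rz": 0}, {"tx": 0, "ty": 0, "tz": 0.008, "rx": 0, "ry": 0, "rz": 0}, {"tx": 0, "ty": 0, "tz": 0.005, "rx": 0, "ry": 0, "rz": 0}, {"tx": 0, "ty": 0, "tz": 0.0045, "rx": 0, "ry": 0, "rz": 0}]'

```text
time_s: 43.55
position: [0.476, 0.2997, 0.1483]
eef_rot: [[1.0, -0.001, 0.0], [-0.001, -1.0, 0.0], [0.0, -0.0, -1.0]]
ft_force: [0.3, -0.5, -0.3]
gripper_width: 0.442
```

Call:
drive_tool --series '[{"tx": 0, "ty": 0, "tz": 0, "rx": 0, "ry": 0, "rz": 0}, {"tx": 0, "ty": 0, "tz": 0, "rx": 0, "ry": 0, "rz": 0}]'

```text
time_s: 43.8
position: [0.476, 0.2997, 0.1486]
eef_rot: [[1.0, -0.0, 0.0], [-0.0, -1.0, 0.0], [0.0, -0.0, -1.0]]
ft_force: [0.4, -0.9, -0.6]
gripper_width: 0.444
```

```bash
python3 chk.py
```

```text
[0.476  0.2997 0.1486] [ 0.4 -0.9 -0.6]
col318 [(238, 101), (240, 101), (242, 98), (244, 97), (246, 100), (248, 103), (250, 101), (252, 68), (254, 35), (256, 81), (258, 102), (260, 103), (262, 112), (264, 172), (266, 170), (268, 149), (270, 100), (272, 96), (274, 99), (276, 99), (278, 99), (280, 98), (282, 97), (284, 88), (286, 85), (288, 85), (290, 86), (292, 111), (294, 124), (296, 122), (298, 122)]
row [(255, 179), (258, 179), (261, 179), (264, 180), (267, 177), (270, 87), (273, 104), (276, 155), (279, 171), (282, 160), (285, 119), (288, 90), (291, 97), (294, 105), (297, 107), (300, 106), (303, 104), (306, 103), (309, 101), (312, 99), (315, 98), (318, 96), (321, 96), (324, 94), (327, 92), (330, 89), (333, 85), (336, 83), (339, 82), (342, 81), (345, 83), (348, 92), (351, 98), (354, 150), (357, 161), (360, 152), (363, 105), (366, 86), (369, 163), (372, 169), (375, 169), (378, 168)]
```

Call:
drive_tool --series '[{"tx": 0, "ty": 0, "tz": 0, "rx": 0, "ry": 0, "rz": 0}, {"tx": 0, "ty": 0, "tz": 0, "rx": 0, "ry": 0, "rz": 0}, {"tx": 0, "ty": 0, "tz": 0, "rx": 0, "ry": 0, "rz": 0}, {"tx": 0, "ty": 0, "tz": 0, "rx": 0, "ry": 0, "rz": 0}, {"tx": 0, "ty": 0, "tz": -0.03, "rx": 0, "ry": 0, "rz": 0}]' --hand 0.07

```text
time_s: 44.48
position: [0.4743, 0.2986, 0.1768]
eef_rot: [[1.0, -0.0, -0.004], [-0.0, -1.0, -0.003], [-0.004, 0.003, -1.0]]
ft_force: [1.5, -0.8, 0.4]
gripper_width: 0.796
```

Call:
drive_tool --series '[{"tx": 0, "ty": 0, "tz": -0.06, "rx": 0, "ry": 0, "rz": 0}, {"tx": 0.005, "ty": 0.04, "tz": -0.045, "rx": 0, "ry": 0, "rz": 0}, {"tx": 0.005, "ty": 0.04, "tz": -0.045, "rx": 0, "ry": 0, "rz": 0}, {"tx": 0.005, "ty": 0.04, "tz": -0.02, "rx": 0, "ry": 0, "rz": 0}, {"tx": 0.005, "ty": 0.04, "tz": 0, "rx": 0, "ry": 0, "rz": -10}]' --hand 0.088

```text
time_s: 45.1
position: [0.4968, 0.1386, 0.3504]
eef_rot: [[0.984, 0.177, 0.004], [0.177, -0.984, 0.001], [0.004, -0.001, -1.0]]
ft_force: [0.3, -0.4, 0.0]
gripper_width: 0.999
```

Call:
drive_tool --series '[{"tx": 0, "ty": 0, "tz": 0, "rx": 0, "ry": 0, "rz": -10}, {"tx": 0, "ty": 0, "tz": 0, "rx": 0, "ry": 0, "rz": -10}, {"tx": 0, "ty": 0, "tz": 0, "rx": 0, "ry": 0, "rz": -10}, {"tx": 0, "ty": 0, "tz": 0, "rx": 0, "ry": 0, "rz": -10}, {"tx": 0, "ty": 0, "tz": 0, "rx": 0, "ry": 0, "rz": 0}]'

```text
time_s: 45.72
position: [0.4957, 0.1395, 0.3483]
eef_rot: [[0.644, 0.765, -0.0], [0.765, -0.644, 0.0], [-0.0, -0.0, -1.0]]
ft_force: [-1.0, -0.7, 1.1]
gripper_width: 0.999
```

Call:
drive_tool --series '[{"tx": 0, "ty": 0, "tz": 0, "rx": 0, "ry": 0, "rz": 0}, {"tx": 0, "ty": 0, "tz": 0, "rx": 0, "ry": 0, "rz": 0}]'

```text
time_s: 45.98
position: [0.4958, 0.1396, 0.3483]
eef_rot: [[0.645, 0.765, -0.0], [0.765, -0.645, -0.0], [-0.0, 0.0, -1.0]]
ft_force: [-0.6, 0.5, -0.8]
gripper_width: 0.997
```

Run:
```python
from h import *
s,i=look("wrist","w11");print(s["position"],s["eef_rot"].round(3),s["q"])
look("top","t11")
a=cv2.resize(cv2.imread("pics/t11.png")[200:350,130:355],(600,400),interpolation=3)
b=cv2.resize(cv2.imread("pics/w11.png"),(533,400))
cv2.imwrite("pics/f.png",cv2.resize(np.hstack([a,b]),(800,283)))
```

```text
[0.49577002 0.13958216 0.34829104] [[ 0.645  0.765 -0.   ]
 [ 0.765 -0.645 -0.   ]
 [-0.     0.    -1.   ]] [-0.33115529  0.18400158 -0.03572511  1.72034613  0.00695204  1.23741188
 -1.06901291]
```

View pics/f.png

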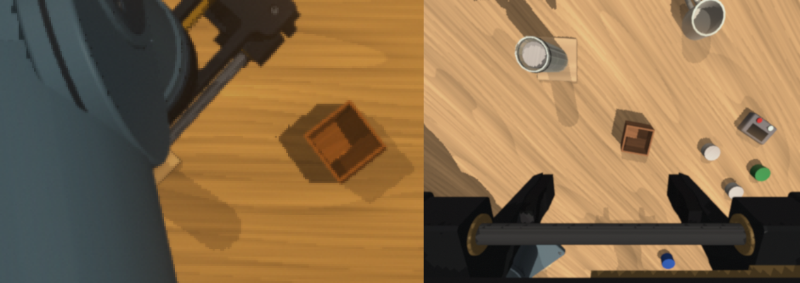

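Call:
drive_tool --series '[{"tx": -0.033, "ty": 0.031, "tz": 0.03, "rx": 0, "ry": 0, "rz": 0}, {"tx": -0.033, "ty": 0.031, "tz": 0.03, "rx": 0, "ry": 0, "rz": 0}, {"tx": 0, "ty": 0, "tz": 0.05, "rx": 0, "ry": 0, "rz": 4.5}, {"tx": 0, "ty": 0, "tz": 0.04, "rx": 0, "ry": 0, "rz": 4.5}, {"tx": 0, "ty": 0, "tz": 0, "rx": 0, "ry": 0, "rz": 0}]'

```text
time_s: 46.7
position: [0.4987, 0.0488, 0.1962]
eef_rot: [[0.755, 0.656, -0.006], [0.656, -0.755, -0.001], [-0.005, -0.003, -1.0]]
ft_force: [0.0, -0.9, 0.4]
gripper_width: 0.997
```

Call:
drive_tool --series '[{"tx": 0, "ty": 0, "tz": 0, "rx": 0, "ry": 0, "rz": 0}, {"tx": 0, "ty": 0, "tz": 0, "rx": 0, "ry": 0, "rz": 0}, {"tx": 0, "ty": 0, "tz": 0, "rx": 0, "ry": 0, "rz": 0}]'

```text
time_s: 47.08
position: [0.5016, 0.0494, 0.1995]
eef_rot: [[0.755, 0.656, 0.002], [0.656, -0.755, 0.0], [0.002, 0.001, -1.0]]
ft_force: [0.6, -0.2, 0.2]
gripper_width: 0.999
```

Run:
```python
from h import *
s,i=look("wrist","w12");print(s["position"],s["eef_rot"].round(3)[:,0])
h=cv2.cvtColor(i,cv2.COLOR_RGB2HSV)
def box(h):
    # wooden cap: redder hue than table
    m=((h[...,0]<13)&(h[...,1]>90)&(h[...,2]>40)).astype(np.uint8)
    m=cv2.morphologyEx(m,cv2.MORPH_CLOSE,np.ones((9,9)))
    n,l,st,c=cv2.connectedComponentsWithStats(m)
    for k in np.argsort(-st[1:,4])[:3]+1:
        ct=max(cv2.findContours((l==k).astype(np.uint8),0,2)[0],key=cv2.contourArea)
        print(st[k],c[k].round(1),cv2.minAreaRect(ct),cv2.approxPolyDP(ct,6,True)[:,0].tolist())
box(h)
for p in((233,200),(320,240),(300,280)):print(p,h[p[1],p[0]])
```

```text
[0.50162254 0.04938008 0.19951759] [0.755 0.656 0.002]
[ 282  179   73   77 5233] [317.5 217. ] ((317.59454345703125, 216.9479522705078), (71.50653076171875, 75.3557357788086), 2.12109637260437) [[287, 179], [284, 253], [349, 255], [350, 183]]
[618 114  17  16 202] [626.2 121.3] ((626.4000854492188, 121.3000259399414), (13.416407585144043, 17.441329956054688), 63.43495178222656) [[633, 115], [622, 116], [619, 126], [630, 127]]
[634 151   6   4   9] [635.7 151.7] ((635.8382568359375, 151.3970489501953), (2.572478771209717, 5.830951690673828), 59.03623962402344) [[634, 154]]
(233, 200) [ 15 116 208]
(320, 240) [ 12 144  78]
(300, 280) [ 16 116 193]
```

View pics/w12.png

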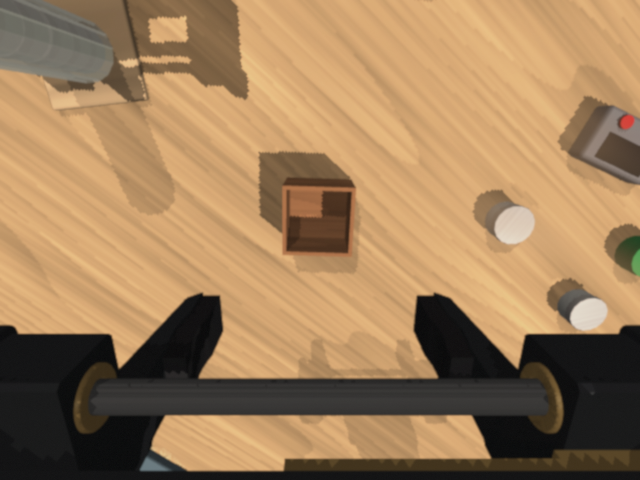

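Run:
```python
from h import *
s=observe();R=s["eef_rot"]
for uv in[(283,187),(355,187),(351,254),(285,254),(318.5,221)]:
    w=pix2w("wrist",uv,.05,s);print(uv,w.round(4),(R.T@(w-s["position"])).round(4))
```

```text
(283, 187) [0.5045 0.0906 0.05  ] [ 0.0292 -0.0293  0.1493]
(355, 187) [0.5459 0.043  0.05  ] [0.0292 0.0338 0.1494]
(351, 254) [0.4975 0.0032 0.05  ] [-0.0334  0.0321  0.1493]
(285, 254) [0.4572 0.0496 0.05  ] [-0.0334 -0.0294  0.1492]
(318.5, 221) [0.5017 0.0469 0.05  ] [-0.0016  0.0018  0.1493]
```

Call:
drive_tool --series '[{"tx": -0.002, "ty": 0.002, "tz": 0.05, "rx": 0, "ry": 0, "rz": 0}, {"tx": 0, "ty": 0, "tz": 0.05, "rx": 0, "ry": 0, "rz": 0}, {"tx": 0, "ty": 0, "tz": 0.03, "rx": 0, "ry": 0, "rz": 0}, {"tx": 0, "ty": 0, "tz": 0, "rx": 0, "ry": 0, "rz": 0}, {"tx": 0, "ty": 0, "tz": 0, "rx": 0, "ry": 0, "rz": 0}]'

```text
time_s: 47.75
position: [0.5017, 0.0465, 0.0696]
eef_rot: [[0.755, 0.656, 0.002], [0.656, -0.755, 0.0], [0.002, 0.001, -1.0]]
ft_force: [-0.1, -0.4, 0.6]
gripper_width: 1.0
```

Call:
drive_tool --series '[{"tx": 0, "ty": 0, "tz": 0.03, "rx": 0, "ry": 0, "rz": 0}, {"tx": 0, "ty": 0, "tz": 0.02, "rx": 0, "ry": 0, "rz": 0}, {"tx": 0, "ty": 0, "tz": 0.01, "rx": 0, "ry": 0, "rz": 0}, {"tx": 0, "ty": 0, "tz": 0, "rx": 0, "ry": 0, "rz": 0}, {"tx": 0, "ty": 0, "tz": 0, "rx": 0, "ry": 0, "rz": 0}]'

```text
time_s: 48.38
position: [0.5015, 0.0464, 0.0093]
eef_rot: [[0.755, 0.656, 0.002], [0.656, -0.755, 0.0], [0.002, 0.001, -1.0]]
ft_force: [0.2, 1.0, 0.4]
gripper_width: 1.001
```

Call:
drive_tool --series '[{"tx": 0, "ty": 0, "tz": 0, "rx": 0, "ry": 0, "rz": 0}, {"tx": 0, "ty": 0, "tz": 0, "rx": 0, "ry": 0, "rz": 0}, {"tx": 0, "ty": 0, "tz": 0, "rx": 0, "ry": 0, "rz": 0}, {"tx": 0, "ty": 0, "tz": 0, "rx": 0, "ry": 0, "rz": 0}, {"tx": 0, "ty": 0, "tz": 0, "rx": 0, "ry": 0, "rz": 0}]' --hand 0.04 --squeeze 30

```text
time_s: 49.0
position: [0.5007, 0.0465, 0.0086]
eef_rot: [[0.755, 0.656, 0.0], [0.656, -0.755, 0.0], [0.0, 0.0, -1.0]]
ft_force: [-1.1, 0.3, 5.6]
gripper_width: 0.734
```

Call:
drive_tool --series '[{"tx": 0, "ty": 0, "tz": -0.04, "rx": 0, "ry": 0, "rz": 0}, {"tx": 0, "ty": 0, "tz": -0.06, "rx": 0, "ry": 0, "rz": 0}, {"tx": 0, "ty": 0, "tz": -0.06, "rx": 0, "ry": 0, "rz": 0}, {"tx": 0, "ty": 0, "tz": -0.05, "rx": 0, "ry": 0, "rz": -9.8}, {"tx": 0, "ty": 0, "tz": 0, "rx": 0, "ry": 0, "rz": -9.8}]'

```text
time_s: 49.62
position: [0.5032, 0.0466, 0.2222]
eef_rot: [[0.487, 0.874, 0.008], [0.874, -0.487, 0.001], [0.005, 0.006, -1.0]]
ft_force: [0.0, -0.1, -1.7]
gripper_width: 0.734
```

Call:
drive_tool --series '[{"tx": 0, "ty": 0, "tz": 0, "rx": 0, "ry": 0, "rz": -9.8}, {"tx": 0, "ty": 0, "tz": 0, "rx": 0, "ry": 0, "rz": -9.8}, {"tx": 0, "ty": 0, "tz": 0, "rx": 0, "ry": 0, "rz": -9.8}, {"tx": 0, "ty": 0, "tz": 0, "rx": 0, "ry": 10, "rz": 0}, {"tx": 0, "ty": 0, "tz": 0, "rx": 0, "ry": 10, "rz": 0}]'

```text
time_s: 50.25
position: [0.5011, 0.0471, 0.2189]
eef_rot: [[-0.002, 1.0, 0.002], [0.938, 0.001, 0.347], [0.347, 0.003, -0.938]]
ft_force: [-1.5, -0.5, -1.5]
gripper_width: 0.738
```

Call:
drive_tool --series '[{"tx": 0, "ty": 0, "tz": 0, "rx": 0, "ry": 10, "rz": 0}, {"tx": 0, "ty": 0, "tz": 0, "rx": 0, "ry": 10, "rz": 0}, {"tx": 0, "ty": 0, "tz": 0, "rx": 0, "ry": 0, "rz": 0}, {"tx": 0, "ty": 0, "tz": 0, "rx": 0, "ry": 0, "rz": 0}]'

```text
time_s: 50.75
position: [0.5005, 0.0472, 0.2184]
eef_rot: [[-0.001, 1.0, -0.001], [0.767, 0.001, 0.641], [0.641, -0.0, -0.767]]
ft_force: [0.3, -0.2, -0.5]
gripper_width: 0.738
```

```bash
python3 -c "
from h import *
s=observe();print(s['position'],s['eef_rot'].round(3),s['q'].round(3),s['gripper_width'])"
```

```text
[0.50047277 0.0472379  0.21837659] [[-0.001  1.    -0.001]
 [ 0.767  0.001  0.641]
 [ 0.641 -0.    -0.767]] [ 0.441  0.455 -0.235  1.908 -0.666  1.072  0.634] 0.7376791847577329
```

Call:
drive_tool --series '[{"tx": 0, "ty": 0, "tz": 0, "rx": 0, "ry": 10, "rz": 0}, {"tx": 0, "ty": 0, "tz": 0, "rx": 0, "ry": 10, "rz": 0}, {"tx": 0, "ty": 0, "tz": 0, "rx": 0, "ry": 10, "rz": 0}, {"tx": 0, "ty": 0, "tz": 0, "rx": 0, "ry": 0, "rz": 0}, {"tx": 0, "ty": 0, "tz": 0, "rx": 0, "ry": 0, "rz": 0}]'

```text
time_s: 51.38
position: [0.5009, 0.0481, 0.2196]
eef_rot: [[-0.003, 1.0, -0.002], [0.346, 0.003, 0.938], [0.938, 0.002, -0.346]]
ft_force: [-0.3, 0.4, -1.1]
gripper_width: 0.737
```

```bash
python3 -c "
from h import *
s=observe();print(s['position'],s['eef_rot'].round(3),s['q'].round(3),s['gripper_width'])"
```

```text
[0.5009497  0.04812294 0.21959732] [[-0.003  1.    -0.002]
 [ 0.346  0.003  0.938]
 [ 0.938  0.002 -0.346]] [ 0.669  0.764 -0.319  1.836 -0.887  1.342  0.956] 0.7366494429000003
```

Call:
drive_tool --series '[{"tx": -0.0469, "ty": 0, "tz": 0.0173, "rx": 0, "ry": 0, "rz": 0}, {"tx": -0.0469, "ty": 0, "tz": 0.0173, "rx": 0, "ry": 0, "rz": 0}, {"tx": -0.0375, "ty": 0, "tz": 0.0138, "rx": 0, "ry": 0, "rz": 0}, {"tx": -0.0188, "ty": 0, "tz": 0.0069, "rx": 0, "ry": 0, "rz": 0}, {"tx": 0, "ty": 0, "tz": 0, "rx": 0, "ry": 0, "rz": 0}]'

```text
time_s: 52.0
position: [0.5013, 0.048, 0.0594]
eef_rot: [[-0.003, 1.0, -0.002], [0.345, 0.003, 0.939], [0.939, 0.002, -0.345]]
ft_force: [0.1, 0.4, -0.9]
gripper_width: 0.736
```

Call:
drive_tool --series '[{"tx": 0, "ty": 0, "tz": 0, "rx": 0, "ry": 0, "rz": 0}, {"tx": 0, "ty": 0, "tz": 0, "rx": 0, "ry": 0, "rz": 0}]'

```text
time_s: 52.25
position: [0.5014, 0.0469, 0.0598]
eef_rot: [[-0.002, 1.0, 0.001], [0.344, 0.0, 0.939], [0.939, 0.002, -0.344]]
ft_force: [-0.0, -0.1, -1.5]
gripper_width: 0.734
```

```bash
python3 -c "
from h import *
s=observe();print(s['position'],s['eef_rot'].round(3),s['q'].round(3),s['ft_force'])"
```

```text
[0.50142445 0.04691991 0.05982004] [[-0.002  1.     0.001]
 [ 0.344  0.     0.939]
 [ 0.939  0.002 -0.344]] [ 0.652  1.061 -0.288  1.772 -0.865  1.201  1.137] [-0.00334491 -0.10825336 -1.48674114]
```

Call:
drive_tool --series '[{"tx": -0.0131, "ty": 0, "tz": 0.0048, "rx": 0, "ry": 0, "rz": 0}, {"tx": -0.0056, "ty": 0, "tz": 0.0021, "rx": 0, "ry": 0, "rz": 0}, {"tx": 0, "ty": 0, "tz": 0, "rx": 0, "ry": 0, "rz": 0}, {"tx": 0, "ty": 0, "tz": 0, "rx": 0, "ry": 0, "rz": 0}]'

```text
time_s: 52.75
position: [0.5006, 0.0471, 0.0384]
eef_rot: [[0.0, 1.0, 0.0], [0.342, -0.0, 0.94], [0.94, -0.0, -0.342]]
ft_force: [0.1, 0.3, -0.2]
gripper_width: 0.735
```

Call:
drive_tool --series '[{"tx": -0.0019, "ty": 0, "tz": 0.0007, "rx": 0, "ry": 0, "rz": 0}, {"tx": 0, "ty": 0, "tz": 0, "rx": 0, "ry": 0, "rz": 0}]'

```text
time_s: 53.0
position: [0.5006, 0.0471, 0.0363]
eef_rot: [[0.0, 1.0, 0.0], [0.342, -0.0, 0.94], [0.94, -0.0, -0.342]]
ft_force: [0.1, 0.4, -1.8]
gripper_width: 0.738
```

Call:
drive_tool --series '[{"tx": 0, "ty": 0, "tz": 0, "rx": 0, "ry": 0, "rz": 0}, {"tx": 0, "ty": 0, "tz": 0, "rx": 0, "ry": 0, "rz": 0}, {"tx": 0, "ty": 0, "tz": 0, "rx": 0, "ry": 0, "rz": 0}, {"tx": 0, "ty": 0, "tz": -0.02, "rx": 0, "ry": 0, "rz": 0}, {"tx": 0, "ty": 0, "tz": -0.05, "rx": 0, "ry": 0, "rz": 0}]' --hand 0.088

```text
time_s: 53.62
position: [0.4998, -0.0183, 0.0612]
eef_rot: [[0.0, 1.0, -0.003], [0.34, 0.003, 0.941], [0.941, -0.001, -0.34]]
ft_force: [0.6, -1.0, 0.2]
gripper_width: 0.996
```

Call:
drive_tool --series '[{"tx": 0.045, "ty": 0, "tz": -0.03, "rx": 0, "ry": 0, "rz": 0}, {"tx": 0.05, "ty": 0, "tz": -0.03, "rx": 0, "ry": 0, "rz": 0}, {"tx": 0.05, "ty": 0, "tz": -0.02, "rx": 0, "ry": -10, "rz": 0}, {"tx": 0, "ty": 0, "tz": 0, "rx": 0, "ry": -10, "rz": 0}, {"tx": 0, "ty": 0, "tz": 0, "rx": 0, "ry": -10, "rz": 0}]'

```text
time_s: 54.25
position: [0.5012, -0.0466, 0.2258]
eef_rot: [[0.001, 1.0, 0.004], [0.771, -0.003, 0.637], [0.637, 0.003, -0.771]]
ft_force: [-0.5, 0.8, -0.4]
gripper_width: 1.002
```

Call:
drive_tool --series '[{"tx": 0, "ty": 0, "tz": 0, "rx": 0, "ry": -10, "rz": 0}, {"tx": 0, "ty": 0, "tz": 0, "rx": 0, "ry": -10, "rz": 0}, {"tx": 0, "ty": 0, "tz": 0, "rx": 0, "ry": -10, "rz": 0}, {"tx": 0, "ty": 0, "tz": 0, "rx": 0, "ry": -10, "rz": 0}, {"tx": 0, "ty": 0, "tz": 0, "rx": 0, "ry": 0, "rz": 0}]'

```text
time_s: 54.88
position: [0.501, -0.0406, 0.2253]
eef_rot: [[-0.007, 1.0, 0.002], [1.0, 0.007, -0.0], [-0.0, 0.002, -1.0]]
ft_force: [-0.8, -0.2, -0.1]
gripper_width: 0.999
```

Call:
drive_tool --series '[{"tx": 0, "ty": 0, "tz": 0, "rx": 0, "ry": 0, "rz": 0}, {"tx": 0, "ty": 0, "tz": 0, "rx": 0, "ry": 0, "rz": 0}]'

```text
time_s: 55.12
position: [0.5002, -0.0466, 0.2238]
eef_rot: [[0.005, 1.0, -0.001], [1.0, -0.005, 0.0], [0.0, -0.001, -1.0]]
ft_force: [-0.3, -0.1, -0.3]
gripper_width: 0.996
```

```bash
cat > capfind.py <<'E'
from h import *
import sys
s,i=look("wrist",sys.argv[1]);print(s["position"].round(4),s["eef_rot"].round(3).tolist(),s["q"].round(2))
h=cv2.cvtColor(i,cv2.COLOR_RGB2HSV)
m=((h[...,0]<13)&(h[...,1]>90)&(h[...,2]>40)).astype(np.uint8);m[320:]=0
m=cv2.morphologyEx(m,cv2.MORPH_CLOSE,np.ones((9,9)))
n,l,st,c=cv2.connectedComponentsWithStats(m)
for k in (np.argsort(-st[1:,4])[:3]+1):
    ct=max(cv2.findContours((l==k).astype(np.uint8),0,2)[0],key=cv2.contourArea)
    print(st[k],c[k].round(1),pix2w("wrist",c[k],.04,s).round(3),[round(float(x),1) for y in cv2.minAreaRect(ct)[:2] for x in y],cv2.minAreaRect(ct)[2])
    print([(p,pix2w("wrist",p,.065,s).round(3).tolist()[:2]) for p in cv2.approxPolyDP(ct,4,True)[:,0].tolist()])
E
python3 capfind.py w13
```

```text
[ 0.5002 -0.0466  0.2238] [[0.005, 1.0, -0.001], [1.0, -0.005, 0.0], [0.0, -0.001, -1.0]] [ 0.03  0.28 -0.03  1.91  0.01  0.95 -0.01]
[ 281  115   73   58 4095] [316.4 143.1] [0.501 0.016 0.04 ] [317.0, 143.5, 72.0, 57.0] -0.0
[([281, 116], [0.471, 0.04]), ([283, 172], [0.471, -0.007]), ([351, 171], [0.532, -0.006]), ([353, 116], [0.532, 0.04])]
[539 252  13  12 125] [544.9 257.8] [ 0.737 -0.1    0.04 ] [545.0, 257.5, 11.0, 12.0] 90.0
[([549, 253], [0.724, -0.085]), ([542, 253], [0.717, -0.085]), ([539, 261], [0.715, -0.093]), ([550, 261], [0.726, -0.093])]
```

Call:
drive_tool --series '[{"tx": 0.033, "ty": 0.001, "tz": 0, "rx": 0, "ry": 0, "rz": 0}, {"tx": 0.0335, "ty": 0, "tz": 0.02, "rx": 0, "ry": 0, "rz": 0}, {"tx": 0, "ty": 0, "tz": 0.05, "rx": 0, "ry": 0, "rz": 0}, {"tx": 0, "ty": 0, "tz": 0.04, "rx": 0, "ry": 0, "rz": 0}, {"tx": 0, "ty": 0, "tz": 0, "rx": 0, "ry": 0, "rz": 0}]'

```text
time_s: 55.8
position: [0.4992, 0.0207, 0.1116]
eef_rot: [[0.003, 1.0, -0.007], [1.0, -0.003, -0.001], [-0.001, -0.007, -1.0]]
ft_force: [0.2, -0.5, 0.6]
gripper_width: 1.0
```

Call:
drive_tool --series '[{"tx": 0, "ty": 0, "tz": 0, "rx": 0, "ry": 0, "rz": 0}, {"tx": 0, "ty": 0, "tz": 0, "rx": 0, "ry": 0, "rz": 0}, {"tx": 0, "ty": 0, "tz": 0, "rx": 0, "ry": 0, "rz": 0}]'

```text
time_s: 56.18
position: [0.5025, 0.0222, 0.1151]
eef_rot: [[0.001, 1.0, 0.002], [1.0, -0.001, 0.0], [0.0, 0.002, -1.0]]
ft_force: [-0.1, -0.6, -0.3]
gripper_width: 0.996
```

```bash
python3 capfind.py w14
```

```text
[0.5025 0.0222 0.1151] [[0.001, 1.0, 0.002], [1.0, -0.001, 0.0], [0.0, 0.002, -1.0]] [-0.08  0.44 -0.07  2.    0.04  0.7  -0.17]
[ 263  206  102   93 8789] [313.6 252.4] [0.501 0.016 0.04 ] [313.5, 252.0, 92.0, 101.0] 90.0
[([275, 206], [0.478, 0.056]), ([263, 228], [0.47, 0.042]), ([267, 297], [0.47, -0.006]), ([360, 298], [0.532, -0.007]), ([364, 229], [0.533, 0.041]), ([354, 207], [0.527, 0.055])]
```

Call:
drive_tool --series '[{"tx": -0.002, "ty": -0.001, "tz": 0.04, "rx": 0, "ry": 0, "rz": 0}, {"tx": 0, "ty": 0, "tz": 0.035, "rx": 0, "ry": 0, "rz": 0}, {"tx": 0, "ty": 0, "tz": 0.019, "rx": 0, "ry": 0, "rz": 0}, {"tx": 0, "ty": 0, "tz": 0.009, "rx": 0, "ry": 0, "rz": 0}, {"tx": 0, "ty": 0, "tz": 0, "rx": 0, "ry": 0, "rz": 0}]'

```text
time_s: 56.85
position: [0.5006, 0.0203, 0.011]
eef_rot: [[0.0, 1.0, -0.0], [1.0, -0.0, -0.0], [-0.0, -0.0, -1.0]]
ft_force: [-0.1, 0.3, 1.1]
gripper_width: 1.003
```

Call:
drive_tool --series '[{"tx": 0, "ty": 0, "tz": 0, "rx": 0, "ry": 0, "rz": 0}, {"tx": 0, "ty": 0, "tz": 0, "rx": 0, "ry": 0, "rz": 0}]'

```text
time_s: 57.1
position: [0.5013, 0.0202, 0.0117]
eef_rot: [[0.001, 1.0, 0.002], [1.0, -0.001, 0.0], [0.0, 0.002, -1.0]]
ft_force: [0.1, -0.3, -0.0]
gripper_width: 0.997
```

Call:
drive_tool --series '[{"tx": 0, "ty": 0, "tz": 0, "rx": 0, "ry": 0, "rz": 0}, {"tx": 0, "ty": 0, "tz": 0, "rx": 0, "ry": 0, "rz": 0}, {"tx": 0, "ty": 0, "tz": 0, "rx": 0, "ry": 0, "rz": 0}, {"tx": 0, "ty": 0, "tz": 0, "rx": 0, "ry": 0, "rz": 0}, {"tx": 0, "ty": 0, "tz": 0, "rx": 0, "ry": 0, "rz": 0}]' --hand 0.04

```text
time_s: 57.72
position: [0.5006, 0.0202, 0.011]
eef_rot: [[0.0, 1.0, -0.0], [1.0, -0.0, -0.0], [-0.0, -0.0, -1.0]]
ft_force: [-0.9, -0.0, 3.6]
gripper_width: 0.731
```

Call:
drive_tool --series '[{"tx": 0, "ty": 0, "tz": -0.05, "rx": 0, "ry": 0, "rz": 0}, {"tx": 0, "ty": 0, "tz": -0.06, "rx": 0, "ry": 0, "rz": 0}, {"tx": 0, "ty": 0, "tz": -0.06, "rx": 0, "ry": 0, "rz": 0}, {"tx": 0, "ty": 0, "tz": -0.05, "rx": 0, "ry": 0, "rz": 0}, {"tx": 0, "ty": 0, "tz": 0, "rx": 0, "ry": 10, "rz": 0}]'

```text
time_s: 58.35
position: [0.5033, 0.0252, 0.2353]
eef_rot: [[-0.01, 1.0, 0.007], [0.984, 0.009, 0.178], [0.178, 0.009, -0.984]]
ft_force: [-0.1, -0.4, -2.9]
gripper_width: 0.736
```

Call:
drive_tool --series '[{"tx": 0, "ty": 0, "tz": 0, "rx": 0, "ry": 10, "rz": 0}, {"tx": 0, "ty": 0, "tz": 0, "rx": 0, "ry": 10, "rz": 0}, {"tx": 0, "ty": 0, "tz": 0, "rx": 0, "ry": 10, "rz": 0}, {"tx": 0, "ty": 0, "tz": 0, "rx": 0, "ry": 10, "rz": 0}, {"tx": 0, "ty": 0, "tz": 0, "rx": 0, "ry": 10, "rz": 0}]'

```text
time_s: 58.98
position: [0.5011, 0.0191, 0.231]
eef_rot: [[-0.0, 1.0, 0.003], [0.496, -0.003, 0.868], [0.868, 0.002, -0.496]]
ft_force: [-0.8, 0.7, -1.0]
gripper_width: 0.737
```

Call:
drive_tool --series '[{"tx": 0, "ty": 0, "tz": 0, "rx": 0, "ry": 10, "rz": 0}, {"tx": 0, "ty": 0, "tz": 0, "rx": 0, "ry": 10, "rz": 0}, {"tx": 0, "ty": 0, "tz": 0, "rx": 0, "ry": 10, "rz": 0}, {"tx": 0, "ty": 0, "tz": 0, "rx": 0, "ry": 0, "rz": 0}, {"tx": 0, "ty": 0, "tz": 0, "rx": 0, "ry": 0, "rz": 0}]'

```text
time_s: 59.6
position: [0.501, 0.0204, 0.2316]
eef_rot: [[-0.002, 1.0, 0.0], [0.003, -0.0, 1.0], [1.0, 0.002, -0.003]]
ft_force: [0.2, 0.9, 0.4]
gripper_width: 0.738
```

```bash
python3 -c "
from h import *
s=observe();print(s['position'],s['eef_rot'].round(3),s['q'].round(3),s['gripper_width'])"
```

```text
[0.50104558 0.02036639 0.23163222] [[-0.002  1.     0.   ]
 [ 0.003 -0.     1.   ]
 [ 1.     0.002 -0.003]] [ 0.734  0.983 -0.311  1.739 -0.962  1.599  1.066] 0.7380403183855868
```

Call:
drive_tool --series '[{"tx": 0, "ty": -0.0052, "tz": 0.055, "rx": 0, "ry": 0, "rz": 0}, {"tx": 0, "ty": -0.0052, "tz": 0.055, "rx": 0, "ry": 0, "rz": 0}, {"tx": 0, "ty": -0.0052, "tz": 0.055, "rx": 0, "ry": 0, "rz": 0}, {"tx": 0, "ty": -0.0052, "tz": 0.055, "rx": 0, "ry": 0, "rz": 0}, {"tx": 0, "ty": -0.0052, "tz": 0.05, "rx": 0, "ry": 0, "rz": 0}]'

```text
time_s: 60.22
position: [0.4744, 0.2926, 0.2326]
eef_rot: [[-0.006, 1.0, -0.002], [0.006, 0.002, 1.0], [1.0, 0.006, -0.006]]
ft_force: [-0.2, 0.5, -1.2]
gripper_width: 0.736
```

Call:
drive_tool --series '[{"tx": 0, "ty": 0, "tz": 0.03, "rx": 0, "ry": 0, "rz": 0}, {"tx": 0, "ty": 0, "tz": 0, "rx": 0, "ry": 0, "rz": 0}, {"tx": 0, "ty": 0, "tz": 0, "rx": 0, "ry": 0, "rz": 0}, {"tx": 0, "ty": 0, "tz": 0, "rx": 0, "ry": 0, "rz": 0}, {"tx": 0, "ty": 0, "tz": 0, "rx": 0, "ry": 0, "rz": 0}]'

```text
time_s: 60.85
position: [0.4752, 0.3195, 0.2306]
eef_rot: [[-0.001, 1.0, 0.001], [0.002, -0.001, 1.0], [1.0, 0.001, -0.002]]
ft_force: [0.2, 0.4, -1.2]
gripper_width: 0.733
```

```bash
python3 -c "
from h import *
s=observe();print(s['position'],s['eef_rot'].round(3),s['q'].round(3),s['gripper_width'])
look('top','t15');look('scene','s15')
for n in('t15','s15'):
    name={'t':'top','s':'scene'}[n[0]]
    h=cv2.cvtColor(cv2.imread(f'pics/{n}.png'),cv2.COLOR_BGR2HSV)
    c=w2pix(name,s['position']+np.array([0,-.0215,.0215])).round(1);print(name,'pred cap origin',c)
    m=((h[...,0]<13)&(h[...,1]>90)&(h[...,2]>40)).astype(np.uint8)
    nn,l,st,ce=cv2.connectedComponentsWithStats(m)
    for k in range(1,nn):
        if st[k,4]>60 and np.hypot(*(ce[k]-c))<60: print(st[k],ce[k].round(1))
"
```

```text
[0.47524449 0.31951227 0.23064155] [[-0.001  1.     0.001]
 [ 0.002 -0.001  1.   ]
 [ 1.     0.001 -0.002]] [ 0.536  1.032 -0.699  2.037 -1.297  1.031  1.26 ] 0.7331977593548242
top pred cap origin [151.6 274.5]
scene pred cap origin [462.6 222.3]
```

Call:
drive_tool --series '[{"tx": 0, "ty": 0, "tz": 0, "rx": 7, "ry": 0, "rz": 0}, {"tx": 0, "ty": -0.004, "tz": 0, "rx": 7, "ry": 0, "rz": 0}, {"tx": 0, "ty": -0.004, "tz": 0, "rx": 6, "ry": 0, "rz": 0}, {"tx": 0, "ty": 0, "tz": 0, "rx": 0, "ry": 0, "rz": 0}, {"tx": 0, "ty": 0, "tz": 0, "rx": 0, "ry": 0, "rz": 0}]'

```text
time_s: 61.58
position: [0.4663, 0.3186, 0.2306]
eef_rot: [[0.001, 0.94, -0.34], [0.0, 0.34, 0.94], [1.0, -0.001, 0.0]]
ft_force: [0.5, 0.7, -0.7]
gripper_width: 0.736
```

Call:
drive_tool --series '[{"tx": 0, "ty": 0, "tz": 0, "rx": 0, "ry": 0, "rz": 0}, {"tx": 0, "ty": 0, "tz": 0, "rx": 0, "ry": 0, "rz": 0}, {"tx": 0, "ty": 0, "tz": 0, "rx": 0, "ry": 0, "rz": 0}]'

```text
time_s: 61.95
position: [0.4668, 0.3186, 0.231]
eef_rot: [[0.0, 0.94, -0.341], [-0.0, 0.341, 0.94], [1.0, -0.0, 0.0]]
ft_force: [0.5, -0.3, -1.2]
gripper_width: 0.734
```

```bash
cat > ax.py <<'E'
from h import *
s=observe();R,p=s['eef_rot'],s['position']
print(p.round(4),R.round(3).tolist(),s['q'].round(3),s['gripper_width'],s['ft_force'].round(1))
o=p+R@np.array([.0215,0,-.0215]);print('cap origin',o.round(4),'to go in tool axes to .475 .2995 .170',(R.T@(np.array([.475,.2995,.170])-o)).round(4))
E
python3 ax.py
```

```text
[0.4668 0.3186 0.231 ] [[0.0, 0.94, -0.341], [-0.0, 0.341, 0.94], [1.0, -0.0, 0.0]] [ 0.394  1.065 -0.625  1.761 -0.963  1.293  0.96 ] 0.7344909777320475 [ 0.5 -0.3 -1.2]
cap origin [0.4741 0.2984 0.2525] to go in tool axes to .475 .2995 .170 [-0.0825  0.0012  0.0007]
```

Call:
drive_tool --series '[{"tx": -0.015, "ty": 0.001, "tz": 0.001, "rx": 0, "ry": 0, "rz": 0}, {"tx": -0.012, "ty": 0, "tz": 0, "rx": 0, "ry": 0, "rz": 0}, {"tx": 0, "ty": 0, "tz": 0, "rx": 0, "ry": 0, "rz": 0}, {"tx": 0, "ty": 0, "tz": 0, "rx": 0, "ry": 0, "rz": 0}, {"tx": 0, "ty": 0, "tz": 0, "rx": 0, "ry": 0, "rz": 0}]'

```text
time_s: 62.58
position: [0.4675, 0.3202, 0.2043]
eef_rot: [[-0.0, 0.94, -0.342], [-0.0, 0.342, 0.94], [1.0, 0.0, 0.0]]
ft_force: [0.7, -0.1, -0.8]
gripper_width: 0.734
```

Call:
drive_tool --series '[{"tx": -0.006, "ty": 0, "tz": 0, "rx": 0, "ry": 0, "rz": 0}, {"tx": -0.006, "ty": 0, "tz": 0, "rx": 0, "ry": 0, "rz": 0}, {"tx": -0.006, "ty": 0, "tz": 0, "rx": 0, "ry": 0, "rz": 0}, {"tx": 0, "ty": 0, "tz": 0, "rx": 0, "ry": 0, "rz": 0}]'

```text
time_s: 63.08
position: [0.4674, 0.32, 0.1853]
eef_rot: [[0.001, 0.94, -0.341], [0.0, 0.341, 0.94], [1.0, -0.001, 0.0]]
ft_force: [-0.1, 0.4, 0.2]
gripper_width: 0.733
```

```bash
python3 ax.py
```

```text
[0.4674 0.32   0.1853] [[0.001, 0.94, -0.341], [0.0, 0.341, 0.94], [1.0, -0.001, 0.0]] [ 0.376  1.146 -0.6    1.731 -0.939  1.276  1.005] 0.7329364557108193 [-0.1  0.4  0.2]
cap origin [0.4747 0.2998 0.2068] to go in tool axes to .475 .2995 .170 [-0.0368  0.0002 -0.0003]
```

Call:
drive_tool --series '[{"tx": -0.006, "ty": 0, "tz": 0, "rx": 0, "ry": 0, "rz": 0}, {"tx": -0.006, "ty": 0, "tz": 0, "rx": 0, "ry": 0, "rz": 0}, {"tx": 0, "ty": 0, "tz": 0, "rx": 0, "ry": 0, "rz": 0}, {"tx": 0, "ty": 0, "tz": 0, "rx": 0, "ry": 0, "rz": 0}]'

```text
time_s: 63.58
position: [0.4675, 0.3201, 0.174]
eef_rot: [[0.0, 0.94, -0.342], [-0.0, 0.342, 0.94], [1.0, 0.0, 0.0]]
ft_force: [0.6, 0.4, -1.1]
gripper_width: 0.733
```

Call:
drive_tool --series '[{"tx": -0.006, "ty": 0, "tz": 0, "rx": 0, "ry": 0, "rz": 0}, {"tx": -0.006, "ty": 0, "tz": 0, "rx": 0, "ry": 0, "rz": 0}, {"tx": 0, "ty": 0, "tz": 0, "rx": 0, "ry": 0, "rz": 0}, {"tx": 0, "ty": 0, "tz": 0, "rx": 0, "ry": 0, "rz": 0}]'

```text
time_s: 64.08
position: [0.4675, 0.3201, 0.162]
eef_rot: [[0.0, 0.94, -0.342], [-0.0, 0.342, 0.94], [1.0, -0.0, 0.0]]
ft_force: [-0.6, -0.9, -0.5]
gripper_width: 0.737
```

```bash
python3 ax.py
```

```text
[0.4675 0.3201 0.162 ] [[0.0, 0.94, -0.342], [-0.0, 0.342, 0.94], [1.0, -0.0, 0.0]] [ 0.368  1.188 -0.587  1.712 -0.927  1.27   1.027] 0.7368752924028853 [-0.6 -0.9 -0.5]
cap origin [0.4748 0.2999 0.1835] to go in tool axes to .475 .2995 .170 [-0.0135  0.     -0.0004]
```

Call:
drive_tool --series '[{"tx": -0.006, "ty": 0, "tz": 0, "rx": 0, "ry": 0, "rz": 0}, {"tx": -0.004, "ty": 0, "tz": 0, "rx": 0, "ry": 0, "rz": 0}, {"tx": 0, "ty": 0, "tz": 0, "rx": 0, "ry": 0, "rz": 0}, {"tx": 0, "ty": 0, "tz": 0, "rx": 0, "ry": 0, "rz": 0}]'

```text
time_s: 64.58
position: [0.4675, 0.3201, 0.152]
eef_rot: [[0.0, 0.94, -0.342], [-0.0, 0.342, 0.94], [1.0, -0.0, 0.0]]
ft_force: [0.6, 0.1, -1.4]
gripper_width: 0.733
```

Call:
drive_tool --series '[{"tx": -0.002, "ty": 0, "tz": 0, "rx": 0, "ry": 0, "rz": 0}, {"tx": 0, "ty": 0, "tz": 0, "rx": 0, "ry": 0, "rz": 0}, {"tx": 0, "ty": 0, "tz": 0, "rx": 0, "ry": 0, "rz": 0}]'

```text
time_s: 64.95
position: [0.4675, 0.3201, 0.15]
eef_rot: [[-0.0, 0.94, -0.342], [-0.0, 0.342, 0.94], [1.0, 0.0, 0.0]]
ft_force: [-0.1, -0.3, -0.7]
gripper_width: 0.732
```

Call:
drive_tool --series '[{"tx": -0.0015, "ty": 0, "tz": 0, "rx": 0, "ry": 0, "rz": 0}, {"tx": 0, "ty": 0, "tz": 0, "rx": 0, "ry": 0, "rz": 0}]'

```text
time_s: 65.2
position: [0.4674, 0.32, 0.1483]
eef_rot: [[0.0, 0.94, -0.342], [0.0, 0.342, 0.94], [1.0, -0.0, -0.0]]
ft_force: [-0.4, 0.4, -0.7]
gripper_width: 0.737
```

Call:
drive_tool --series '[{"tx": 0, "ty": 0, "tz": 0, "rx": 0, "ry": 0, "rz": 0}, {"tx": 0, "ty": 0, "tz": 0, "rx": 0, "ry": 0, "rz": 0}, {"tx": 0, "ty": 0, "tz": 0, "rx": 0, "ry": 0, "rz": 0}, {"tx": 0, "ty": 0, "tz": 0, "rx": 0, "ry": 0, "rz": 0}, {"tx": 0, "ty": 0, "tz": -0.01, "rx": 0, "ry": 0, "rz": 0}]' --hand 0.088

```text
time_s: 65.82
position: [0.4704, 0.3108, 0.1488]
eef_rot: [[0.0, 0.939, -0.343], [-0.001, 0.343, 0.939], [1.0, -0.0, 0.001]]
ft_force: [0.2, 0.6, 0.5]
gripper_width: 1.004
```

Call:
drive_tool --series '[{"tx": 0, "ty": 0, "tz": -0.02, "rx": 0, "ry": 0, "rz": 0}, {"tx": 0, "ty": 0, "tz": -0.04, "rx": 0, "ry": 0, "rz": 0}, {"tx": 0, "ty": 0, "tz": -0.05, "rx": 0, "ry": 0, "rz": 0}, {"tx": 0.03, "ty": 0, "tz": -0.05, "rx": 0, "ry": 0, "rz": 0}, {"tx": 0.03, "ty": 0, "tz": -0.03, "rx": 0, "ry": 0, "rz": 0}]'

```text
time_s: 66.45
position: [0.5372, 0.1278, 0.2083]
eef_rot: [[0.0, 0.941, -0.338], [0.003, 0.338, 0.941], [1.0, -0.001, -0.002]]
ft_force: [0.4, -0.1, 0.8]
gripper_width: 0.994
```

Call:
drive_tool --series '[{"tx": 0, "ty": 0, "tz": 0, "rx": 0, "ry": 0, "rz": 0}, {"tx": 0, "ty": 0, "tz": 0, "rx": 0, "ry": 0, "rz": 0}, {"tx": 0, "ty": 0, "tz": 0, "rx": 0, "ry": 0, "rz": 0}]'

```text
time_s: 66.82
position: [0.5348, 0.133, 0.2078]
eef_rot: [[0.002, 0.939, -0.343], [-0.001, 0.343, 0.939], [1.0, -0.002, 0.002]]
ft_force: [0.2, -0.6, -0.5]
gripper_width: 0.999
```

Run:
```python
from h import *
s,_=look("wrist","w16");look("scene","s16");look("top","t16");print(s["position"],s["q"].round(2))
a=np.array([[sx*.0325,sy*.0325] for sx,sy in((1,1),(1,-1),(-1,-1),(-1,1))])
t=np.radians(20);Rz=np.array([[np.cos(t),-np.sin(t)],[np.sin(t),np.cos(t)]])
crops=[]
for n,f in(("scene","s16"),("wrist","w16")):
    im=cv2.imread(f"pics/{f}.png");k=6 if n=="scene" else 2
    c=w2pix(n,np.array([.475,.2995,.145]),s)
    g=im.copy()
    for z in(.169,.119):
        q=np.array([w2pix(n,np.r_[Rz@p+[.475,.2995],z],s) for p in a])
        print(n,z,q.round(1).tolist())
    w=400//k//2;u,v=c.round().astype(int);u=np.clip(u,w,639-w);v=np.clip(v,w,479-w);print(n,"crop origin",u-w,v-w,"scale",400/(2*w))
    crops.append(cv2.resize(im[v-w:v+w,u-w:u+w],(400,400),interpolation=3))
cv2.imwrite("pics/g.png",np.hstack(crops))
```

```text
[0.53475532 0.13301391 0.20776723] [ 0.53  1.14 -0.48  1.48 -0.79  1.63  0.87]
scene 0.169 [[472.0, 264.0], [440.7, 261.0], [438.6, 240.4], [468.6, 243.1]]
scene 0.119 [[466.7, 280.3], [436.4, 277.3], [434.5, 256.6], [463.6, 259.3]]
scene crop origin 420 227 scale 6.0606060606060606
wrist 0.169 [[346.9, 236.9], [352.2, 258.2], [282.0, 258.3], [287.7, 236.9]]
wrist 0.119 [[345.9, 278.7], [350.7, 306.4], [283.7, 306.4], [288.8, 278.7]]
wrist crop origin 217 169 scale 2.0
```

View pics/g.png

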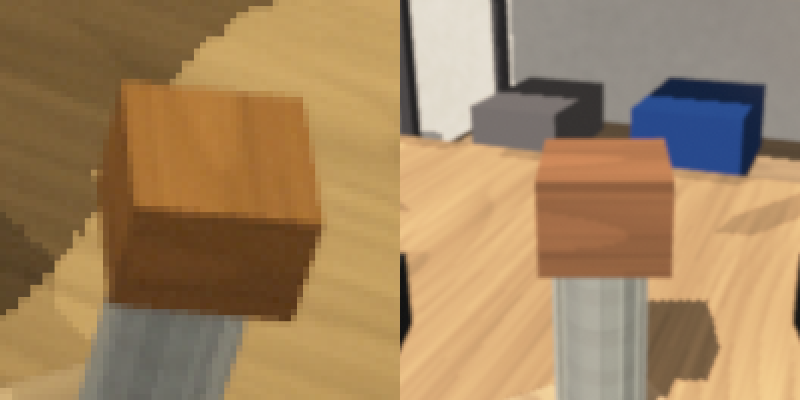

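```bash
python3 -c "
from h import *
i=cv2.cvtColor(cv2.imread('pics/t16.png'),cv2.COLOR_BGR2RGB)
print([(c.tolist(),pix2w('top',c,.024).round(3).tolist()) for c,a,b in tins(i) if a<400])
a=cv2.imread('pics/top0.png').astype(int);b=cv2.imread('pics/t16.png').astype(int)
for n,(x0,x1,y0,y1) in dict(mug=(235,285,135,180),timer=(375,420,150,190),spoon=(135,192,150,236)).items(): print(n,np.abs(a-b)[y0:y1,x0:x1].mean().round(1))
print(close_job())"
```

```text
[([402.6, 161.6], [0.751, -0.141, 0.024]), ([365.9, 207.9], [0.647, -0.063, 0.024]), ([150.5, 222.5], [0.605, 0.403, 0.024])]
mug 18.1
timer 21.9
spoon 20.1
the job is handed in; nothing more can be done
None
```

I put five loose tins into the tube on top of the one already inside, making six. I turned the cap over in two quarter turns with a regrasp between and set it open side down on the tube. The job is handed in at about 67 s; it gave no verdict.

**Fill:** A wrist picture after the sixth tin showed its lid just below the rim. I judged it level with the line by eye, not by measurement. The scene-camera brightness check showed tins one to four clearly. It could not resolve the fifth, so I confirmed that one in a picture.

**Cap:** The last picture shows it level and seated, within about 2 mm of where it was predicted to sit. The gripper had backed well away from it.

**Spare tins:** Only two were left outside. In the final top picture the tin finder confirmed neither at its starting place. It gave one small grey blob at about (0.647, -0.063), roughly 6 cm from where one spare started. That could be the knock the task warned of, a glare spot or a hidden tin; I had no pictures left to look.

**Mug, timer and spoon:** The before-and-after picture differences around them (18 to 22 grey levels) prove nothing, because the arm's shadow had moved. I never drove near the mug, timer or spoon. The spoon's bowl was still found at its starting pixel.

**Fingertips:** They sit about 20 mm behind the stated TCP. The first two attempts to grip a tin therefore closed on nothing, without moving it, before I corrected the depth.

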